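# Free the seized latch of the plant-food caddy

### The job

The latch knob on the plant-food caddy has seized and its neck is brittle: work it gently back and forth in small, growing arcs until it breaks free, never forcing it, then swing the latch bar anticlockwise about a quarter turn, well clear of the lid. Lift the lid off and set it down gently, right way up and flat, on the floor of the stainless dish. Leave the jar, the tin, the bowl and the scoop where they stand.

Things in the scene. Friction and masses are not known exactly. Their poses are not given: they have to be found in the camera images.
- caddy: green steel plant-food caddy, screwed to the walnut flap: base plate 115 x 215 x 4 mm, on it at local y = +52.5 a round canister (diameter 100, inner diameter 92, rim 58 mm above the flap) and at local y = -52.5 a copper latch post. Origin on the flap at the middle of the plate, z up
- knob_grip (a point): middle of the red latch knob, on its vertical axis, 95 mm above the flap. The knob is an upright plate 18 mm thick (local x), 46 long (local y), 38 high (74 to 112 mm above the flap), standing on the latch bar. The frame turns with the knob: pinch it across local x
- latch (a joint): angle of the latch bar about the post, rad, positive anticlockwise from above; 0 = over the lid, 1.0 = well clear, stops at -0.6 and 1.4. It starts near 0, seized between two hard stops 0.3 rad apart, anywhere between -0.27 and 0.27. Leaning on a stop for 0.25 s may make the seizure yield (not felt); then the next swing the other way goes farther. Friction 0.05 N m once moving
- latch_tip (a point): tip of the flat steel latch bar, 70 mm from the knob's axis; bar 18 mm wide, its top 71.5 mm above the flap, 2.5 mm above the lid when over it. The seizure yields at the clockwise and the anticlockwise stop in turn, up to three times; the swings grow but stay within 0.45 rad either side, until the bar turns freely, to be swung anticlockwise
- neck (a joint): twist of the red knob against the latch bar in its springy brittle neck, rad, positive anticlockwise: 4 N m per rad, so 0.06 means a torque of 0.24 N m, which is ample to press against a stop. Beyond 0.13 either way (0.52 N m) the neck snaps
- lid_handle (a point): middle of the light wooden handle of the loose round lid, 84 mm above the flap when the lid is on. Handle 16 mm thick (local x), 44 long (local y), 40 high; pinch across local x. Below it a walnut disc, diameter 104 and 6 thick, its top 20 mm below this point, and a cork plug, diameter 84 and 8 thick, that sits in the canister; underside of the plug 34 mm below this point. Lid 0.2 kg
- dish_floor (a point): middle of the inner floor (4 mm above the flap) of the shallow round stainless dish: floor about 154 mm across, rim 200 mm across and 20 mm high; loose, 0.4 kg
- jar: frosted glass jar with metal cap, diameter 72, 106 high, origin under its middle; bystander
- tin: closed yellow tin with brass lid, diameter 88, 72 high, origin under its middle; bystander
- bowl: blue collapsible silicone bowl, diameter 148, 50 high, origin under its middle; bystander
- scoop: white plastic measuring scoop, cup diameter 48 and 30 high, origin under the cup's middle, flat handle 110 mm out along local -x; bystander
Not all that is in view belongs to the job. There is more than one size of the part that bears lid_handle; the job needs the middle-sized.

How it is judged:
By the outcome, as a careful person would: the job done as asked, in the order asked, and still so for the second after the job is handed in, with the robot touching nothing.
It also fails if it takes over 67 s, if anything falls off the work surface, if the arm or the gripper's body presses on something with over 40 N, if the wrist force passes 120 N, or if a joint passes its speed limit or range.

### The arm

A 6-joint arm with a two-finger parallel gripper is mounted at the origin on the work surface. World frame = base frame: x ahead of the robot, y to its left, z up, the work surface at z = 0. Lengths are in m, angles in rad, forces in N, time in s.
With the tool pointing down it reaches from about 0.3 to 0.825 m from the base axis. Payload 5.4 kg.
Tool frame: the origin (TCP) lies at the very end of the fingers, on their centre line; the grasp point (between the pads) lies 19 mm behind it (env.hold_point_z is the distance from the TCP to the grasp point, in m); z points along the fingers, x is the direction in which the jaws open and shut, and the axes are right-handed (so a half turn about z gives the same grasp; the last joint's range is limited). The gripper opens to 92 mm and grips with 3 to 60 N. Pads are 20 mm wide; open, the fingers measure 128 mm over their backs; the gripper's body (75 mm by 189 mm) begins 69 mm behind the grasp point.
Start: joints at [-1.357, 0.158, 1.597, -0, 1.386, -0.21], TCP at [0.236, -0.524, 0.215] pointing down, gripper open.
Joint ranges: [-2.91, 2.91], [-0.94, 2.29], [0.18, 2.7], [-1.29, 4.43], [0.17, 2.64], [-3, 3]. Speed limits (rad/s): [2.57, 2.57, 3.14, 3.14, 3.14, 3.14].

### API

Orientations are given as a unit quaternion [x, y, z, w].
In Python, from rig import env gives the robot as it stands.
- The arm moves only by the tool arm_command, never from a script. Its argument "series" is a list of rows, each a list of 2 entries, a list of its own where there are three numbers: the shift along the tool's x, y, z in cm, then the turn, a rotation vector about the tool's x, y, z in degrees. In form: [[[tx, ty, tz], [rx, ry, rz]], ...]. A call has 1 to 5 rows; each row shifts and turns the commanded pose from where the row before left it, along the tool's axes as they then stand; what a row does not reach is not made up. A row lasts 1/12 s, in which the tool goes at most 41.7 mm and 7.16 degrees, less where a joint would pass 70% of its speed; a pose out of reach is approached as far as the arm can. A call with a gripper value outside its range is refused whole. "claw" is the opening, from -1 (shut) to 1 (fully open), so that 0 is half open, set as the call begins (left out, the last holds). The fingers move at their own pace and stop on an object; "grip_force" is the grip in N (left out, the last holds). Time passes only in rows, so rows that do not move let the fingers close. It gives the time, the measured TCP pose, the force and the opening at its end, in the units of the state.
- env.sense(): the state, without advancing time (a new reading comes with each control period).
- env.get_image(name): name is "side" or "top" or "wrist"; returns a dict with "pixels" (420x560x3 uint8, red, green, blue), "range_z" (420x560 float32, m along the optical axis (not along the pixel's ray), 0 where there is no reading), "intrinsics" (3x3 intrinsics, pixels), "pose" (4x4, takes a point from camera to world coordinates). Camera axes: x right, y up, looking along -z (the intrinsics and any distortion apply to the point x, -y, -z); pixel columns grow to the right and rows downward; lengths in m; the calibration is good to about 2 mm. A picture is of the moment at which its call begins.
- env.close_job(): hands the job in, once; it reports no verdict.
The state is a dict: "time_s": time; "joint_pos": joint angles; "dq": joint speeds; "effort": joint torques, N m; "eef_pos": TCP position; "orientation": TCP orientation; "force": force on the tool from outside, world axes, zero at the start; "torque": the same for the moment, N m; "finger_gap": finger opening in m.
Only numpy, scipy, OpenCV 4.12 (cv2) and the standard library are available. Lean on these libraries where they do the work, as an engineer would, in place of code of your own. Each camera call takes 0.05 s, during which the arm holds its last target.

## Working session

There is one attempt and no reset: what is moved stays moved. The work goes in short steps, Python scripts to look and compute and a tool call to move; the robot and the scene stay as the last step left them, time stands still between calls to the robot, and variables do not carry over. Pictures are saved under pics/ and viewed, and the job is handed in when it is done.

Besides the shell and the picture viewer there is one more tool, called after "Request:" as name([rows], argument=value, ...), one row to a line, values as JSON. arm_command: Moves the arm, as the interface text tells. Its arguments: {"type":"object","properties":{"series":{"type":"array","items":{"type":"array"}},"claw":{"type":"number"},"grip_force":{"type":"number"}},"required":["series"]}

```bash
ls; mkdir -p pics
python3 - <<'E'
from rig import env
import cv2,pickle
print(env.sense(), env.hold_point_z)
for n in ["side","top","wrist"]:
    d=env.get_image(n); pickle.dump(d,open(f"{n}0.pkl","wb"))
    cv2.imwrite(f"pics/{n}0.png",d["pixels"][:,:,::-1]); print(n,d["intrinsics"],d["pose"],[k for k in d])
E
```

```text
pics
{'time_s': 0.0, 'joint_pos': array([-1.35710510e+00,  1.59035681e-01,  1.59822441e+00,  3.73807793e-05,
        1.38615868e+00, -2.10094703e-01]), 'dq': array([ 0.00182889,  0.00099656,  0.00102931, -0.00030923,  0.00136585,
       -0.00131623]), 'effort': array([ 6.23486612e-04, -3.85561252e+01, -3.22112668e+01,  7.00450432e-02,
        3.76941240e-02, -1.46792759e-04]), 'eef_pos': array([ 0.23631059, -0.52352781,  0.21363033]), 'orientation': array([ 8.40002069e-01, -5.42582427e-01, -6.33821973e-04, -6.57478403e-04]), 'force': array([-0.50947369,  0.18484685, -0.63212479]), 'torque': array([ 0.04501475,  0.05774839, -0.01539701]), 'finger_gap': 0.09225169873621705} 0.0187
side [[423.94861926   0.         276.10122378]
 [  0.         423.94861926 207.17308803]
 [  0.           0.           1.        ]] [[-0.91798718  0.28635178 -0.27441244  0.22320384]
 [-0.396459   -0.68162629  0.61498444  0.81632495]
 [-0.01094485  0.67334111  0.73925094  0.94533496]
 [ 0.          0.          0.          1.        ]] ['pixels', 'range_z', 'intrinsics', 'pose']
top [[518.05665375   0.         276.2901891 ]
 [  0.         518.05665375 200.88268504]
 [  0.           0.           1.        ]] [[ 0.01142873  0.99218017 -0.12428954  0.38463744]
 [-0.99980347  0.01335225  0.01465409  0.108066  ]
 [ 0.01619904  0.12409764  0.99213778  1.29153812]
 [ 0.          0.          0.          1.        ]] ['pixels', 'range_z', 'intrinsics', 'pose']
wrist [[330.70123434   0.         282.08347539]
 [  0.         330.70123434 202.80883774]
 [  0.           0.           1.        ]] [[ 0.41024265  0.87698127  0.25020954  0.30647694]
 [-0.91197441  0.39507437  0.11053927 -0.49172282]
 [-0.00191051 -0.27353262  0.96186083  0.38415148]
 [ 0.          0.          0.          1.        ]] ['pixels', 'range_z', 'intrinsics', 'pose']
```

View pics/top0.png

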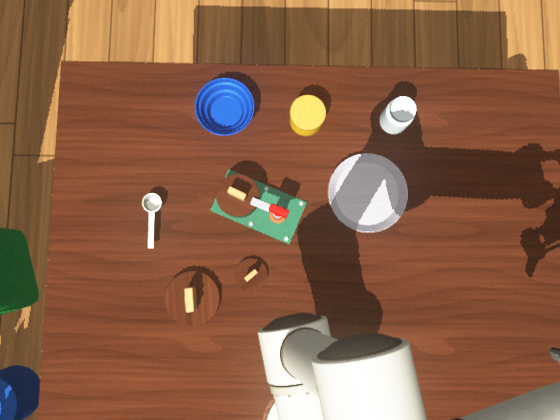

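View pics/side0.png

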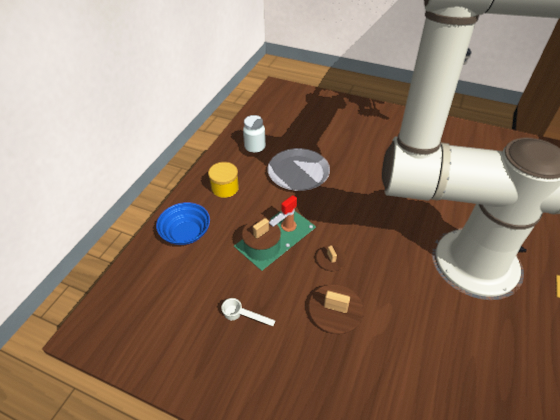

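View pics/wrist0.png

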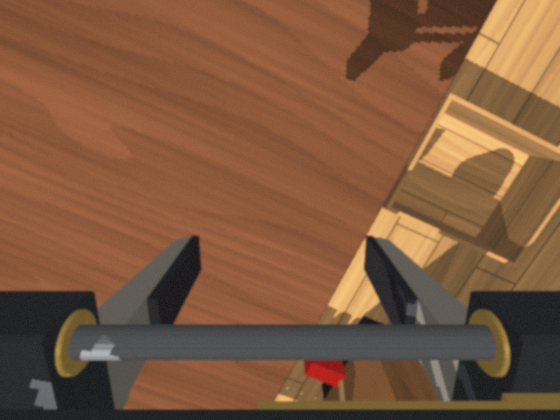

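Run:
```python
import cv2,pickle
d=pickle.load(open("top0.pkl","rb"));p=d["pixels"][:,:,::-1]
cv2.imwrite("pics/topc.png",cv2.resize(p[155:255,200:320],None,fx=6,fy=6,interpolation=cv2.INTER_CUBIC))
d=pickle.load(open("side0.pkl","rb"));p=d["pixels"][:,:,::-1]
cv2.imwrite("pics/sidec.png",cv2.resize(p[180:280,225:335],None,fx=6,fy=6,interpolation=cv2.INTER_CUBIC))
```

```text
(no output)
```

View pics/topc.png

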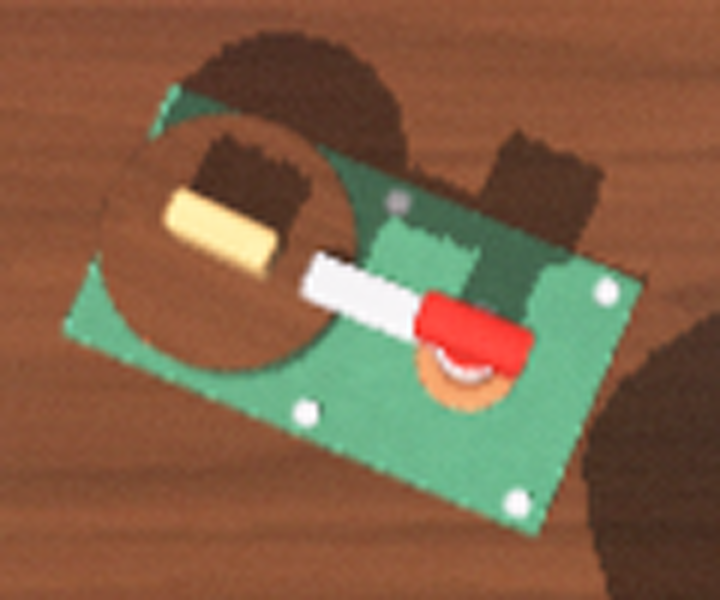

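View pics/sidec.png

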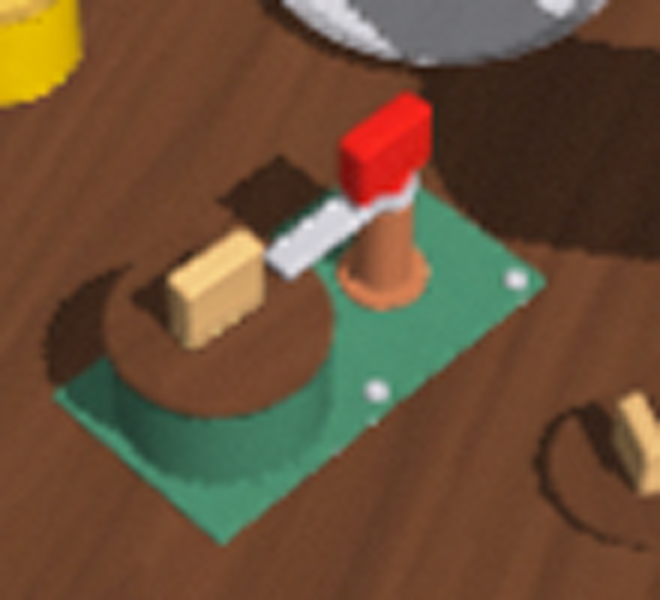

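```bash
cat > h.py <<'E'
import numpy as np, pickle, cv2
def ray(d,u,v):
    K=d["intrinsics"];P=d["pose"]
    c=np.array([(u-K[0,2])/K[0,0],-(v-K[1,2])/K[1,1],-1.0]); return P[:3,3],P[:3,:3]@c
def pz(d,u,v,z):
    o,r=ray(d,u,v); return o+r*(z-o[2])/r[2]
def cloud(d):
    v,u=np.mgrid[0:420,0:560];Z=d["range_z"];K=d["intrinsics"];P=d["pose"]
    c=np.stack([(u-K[0,2])/K[0,0]*Z,-(v-K[1,2])/K[1,1]*Z,-Z],-1)
    return c@P[:3,:3].T+P[:3,3]
def load(n): return pickle.load(open(n+".pkl","rb"))
def rect(pts):
    r=cv2.minAreaRect((pts[:,:2]*1000).astype(np.float32)); return r
E
python3 - <<'E'
from h import *
np.set_printoptions(precision=4,suppress=True)
T=load("top0");S=load("side0")
tc=lambda u,v,z: pz(T,200+(u+.5)/6-.5,155+(v+.5)/6-.5,z)
sc=lambda u,v,z: pz(S,225+(u+.5)/6-.5,180+(v+.5)/6-.5,z)
c=[tc(*q,.004) for q in [(172,88),(65,330),(535,535),(640,280)]]
print("plate top",np.array(c),np.mean(c,0))
print("lens",[np.linalg.norm(c[i]-c[(i+1)%4]) for i in range(4)])
c2=[sc(*q,.004) for q in [(60,395),(222,542),(545,280)]]
print("plate side",np.array(c2),(c2[0]+c2[2])/2)
for n,d in (("top",T),("side",S)):
    C=cloud(d);hsv=cv2.cvtColor(d["pixels"],cv2.COLOR_RGB2HSV).astype(int)
    h,s,v=hsv[...,0],hsv[...,1],hsv[...,2]; z=C[...,2]; x=C[...,0];y=C[...,1]
    reg=(x>.3)&(x<.75)&(y>0)&(y<.35)
    red=((h<4)|(h>175))&(s>180)&(v>110)&reg&(z>.05)
    print(n,"red",red.sum(),np.percentile(z[red],[5,50,95]))
    top=red&(abs(z-.112)<.006); print(" redtop",top.sum(),C[top].mean(0),rect(C[top]))
    wood=(h>12)&(h<28)&(s<160)&(s>50)&(v>150)&(z>.06)&reg
    print(" wood",wood.sum(),np.percentile(z[wood],[5,50,95])); top=wood&(abs(z-.104)<.006); 
    if top.sum(): print(" woodtop",top.sum(),C[top].mean(0),rect(C[top]))
    bar=(s<60)&(v>120)&(abs(z-.0715)<.01)&reg
    if bar.sum(): print(" bar",bar.sum(),C[bar].mean(0),rect(C[bar]))
E
```

```text
plate top [[0.6246 0.2111 0.004 ]
 [0.5218 0.2531 0.004 ]
 [0.4392 0.0569 0.004 ]
 [0.546  0.0139 0.004 ]] [0.5329 0.1338 0.004 ]
lens [np.float64(0.11107756983628289), np.float64(0.21291060343786364), np.float64(0.11514266766348849), np.float64(0.21223820272848268)]
plate side [[0.622  0.2099 0.004 ]
 [0.519  0.2544 0.004 ]
 [0.4387 0.0576 0.004 ]] [0.5304 0.1338 0.004 ]
top red 156 [0.0818 0.1107 0.1152]
 redtop 130 [0.5119 0.0857 0.1114] ((512.37841796875, 85.37690734863281), (42.94281768798828, 16.005481719970703), 68.30773162841797)
 wood 658 [0.0659 0.0729 1.2915]
 woodtop 118 [0.5519 0.1824 0.1037] ((552.3279418945312, 182.5828399658203), (42.636322021484375, 14.576911926269531), 64.6131362915039)
 bar 160 [0.5294 0.1279 0.0709] ((523.5852661132812, 115.26864624023438), (79.16288757324219, 20.42624282836914), 64.32044219970703)
side red 188 [0.0806 0.1032 0.1122]
 redtop 86 [0.5102 0.0875 0.11  ] ((511.43780517578125, 86.53750610351562), (47.47878646850586, 18.975126266479492), 66.7833251953125)
 wood 315 [0.0629 0.0759 0.1033]
 woodtop 89 [0.5495 0.1843 0.1016] ((550.5404663085938, 183.79611206054688), (43.84953308105469, 18.875486373901367), 67.3716049194336)
 bar 121 [0.5236 0.1226 0.0701] ((522.2673950195312, 112.98686981201172), (79.6864013671875, 25.28968620300293), 63.2928466796875)
```

```bash
cat >> h.py <<'E'
from scipy.spatial.transform import Rotation as R
def plan(pos,yawdeg,n,s=None,pos0=None,q0=None):
    """rows straight to pos with tool down, tool x at yaw"""
    if pos0 is None:
        from rig import env
        s=env.sense();pos0=s["eef_pos"];q0=s["orientation"]
    r0=R.from_quat(q0); y=np.radians(yawdeg)
    rt=R.from_matrix(np.array([[np.cos(y),np.sin(y),0],[np.sin(y),-np.cos(y),0],[0,0,-1]]))
    w=(r0.inv()*rt).as_rotvec(); p=np.array(pos0); r=r0
    for i in range(n):
        pn=np.array(pos0)+(np.array(pos)-pos0)*(i+1)/n
        t=r.inv().apply(pn-p)*100
        print([[round(float(a),2) for a in t],[round(float(a),2) for a in np.degrees(w/n)]])
        p=pn; r=r*R.from_rotvec(w/n)
def yaw(q):
    m=R.from_quat(q).as_matrix(); return np.degrees(np.arctan2(m[1,0],m[0,0]))
E
python3 - <<'E'
from h import *
np.set_printoptions(precision=4,suppress=True)
T=load("top0");S=load("side0")
plan([.512,.0853,.175],-22.4,18)
for n,d in (("top",T),("side",S)):
    C=cloud(d); z=C[...,2];x=C[...,0];y=C[...,1]
    m=(z>.013)&(z<.026)&(np.hypot(x-.55,y+.09)<.14)
    pts=C[m]; print(n,m.sum(),cv2.minEnclosingCircle((pts[:,:2]*1000).astype(np.float32)))
for q in [(329,190),(407,195),(367,153),(368,232)]: print(pz(T,*q,.02))
p=T["pixels"][:,:,::-1]; cv2.imwrite("pics/dish.png",cv2.resize(p[140:245,315:420],None,fx=5,fy=5,interpolation=cv2.INTER_CUBIC))
E
```

```text
[[-2.45, -2.79, 0.22], [-0.0, 0.0, -2.41]]
[[-2.33, -2.89, 0.22], [-0.0, 0.0, -2.41]]
[[-2.21, -2.98, 0.22], [-0.0, 0.0, -2.41]]
[[-2.08, -3.07, 0.22], [-0.0, 0.0, -2.41]]
[[-1.95, -3.16, 0.22], [-0.0, 0.0, -2.41]]
[[-1.82, -3.24, 0.22], [-0.0, 0.0, -2.41]]
[[-1.68, -3.31, 0.22], [-0.0, 0.0, -2.41]]
[[-1.54, -3.38, 0.22], [-0.0, 0.0, -2.41]]
[[-1.4, -3.44, 0.22], [-0.0, 0.0, -2.41]]
[[-1.25, -3.5, 0.22], [-0.0, 0.0, -2.41]]
[[-1.1, -3.55, 0.22], [-0.0, 0.0, -2.41]]
[[-0.95, -3.59, 0.22], [-0.0, 0.0, -2.41]]
[[-0.8, -3.63, 0.22], [-0.0, 0.0, -2.41]]
[[-0.65, -3.66, 0.22], [-0.0, 0.0, -2.41]]
[[-0.5, -3.68, 0.22], [-0.0, 0.0, -2.41]]
[[-0.34, -3.7, 0.22], [-0.0, 0.0, -2.41]]
[[-0.19, -3.71, 0.22], [-0.0, 0.0, -2.41]]
[[-0.03, -3.71, 0.22], [-0.0, 0.0, -2.41]]
top 754 ((569.97119140625, -137.77996826171875), 99.68460083007812)
side 245 ((567.4447021484375, -137.4485626220703), 100.05961608886719)
[ 0.5729 -0.0414  0.02  ]
[ 0.5631 -0.2357  0.02  ]
[ 0.6681 -0.137   0.02  ]
[ 0.4697 -0.1374  0.02  ]
```

View pics/dish.png

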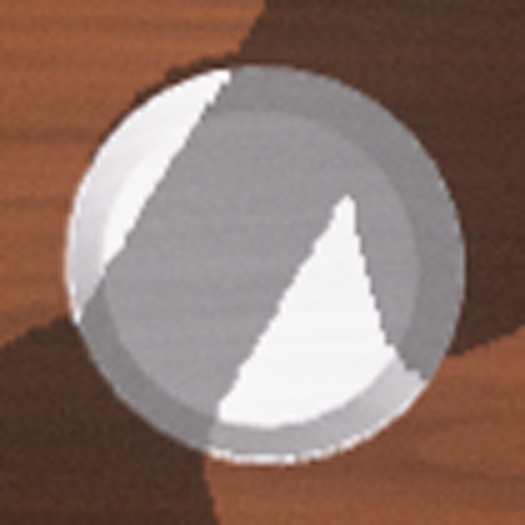

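Request:
arm_command([
  [[-2.45, -2.79, 0.2], [0, 0, -2.4]],
  [[-2.33, -2.89, 0.2], [0, 0, -2.4]],
  [[-2.21, -2.98, 0.2], [0, 0, -2.4]],
  [[-2.08, -3.07, 0.2], [0, 0, -2.4]],
  [[-1.95, -3.16, 0.2], [0, 0, -2.4]],
], claw=0.0, grip_force=20)

```text
time_s: 0.57
eef_pos: [0.3134, -0.3534, 0.2042]
orientation: [0.892, -0.451, -0.0, -0.0]
force: [0.4, -0.4, -0.0]
finger_gap: 0.0605
```

Request:
arm_command([
  [[-1.82, -3.24, 0.2], [0, 0, -2.4]],
  [[-1.68, -3.31, 0.2], [0, 0, -2.4]],
  [[-1.54, -3.38, 0.2], [0, 0, -2.4]],
  [[-1.4, -3.44, 0.2], [0, 0, -2.4]],
  [[-1.25, -3.5, 0.2], [0, 0, -2.4]],
])

```text
time_s: 0.98
eef_pos: [0.3901, -0.1842, 0.1944]
orientation: [0.935, -0.355, 0.0, -0.0]
force: [-0.0, -0.3, -0.2]
finger_gap: 0.0458
```

Request:
arm_command([
  [[-1.1, -3.55, 0.2], [0, 0, -2.4]],
  [[-0.95, -3.59, 0.2], [0, 0, -2.4]],
  [[-0.8, -3.63, 0.2], [0, 0, -2.4]],
  [[-0.65, -3.66, 0.2], [0, 0, -2.4]],
  [[-0.5, -3.68, 0.2], [0, 0, -2.4]],
])

```text
time_s: 1.4
eef_pos: [0.4671, -0.015, 0.1844]
orientation: [0.967, -0.255, 0.0, 0.0]
force: [0.2, -0.8, 1.1]
finger_gap: 0.0458
```

Request:
arm_command([
  [[-0.34, -3.7, 0.2], [0, 0, -2.4]],
  [[-0.19, -3.7, 0.2], [0, 0, -2.4]],
  [[-0.03, -3.7, 0.2], [0, 0, -2.4]],
  [[0, 0, 0], [0, 0, 0]],
])

```text
time_s: 1.73
eef_pos: [0.5136, 0.0895, 0.1778]
orientation: [0.981, -0.192, -0.0, -0.001]
force: [0.5, 0.2, -0.6]
finger_gap: 0.0462
```

Run:
```python
from h import *
np.set_printoptions(precision=4,suppress=True)
from rig import env
d=env.get_image("wrist"); pickle.dump(d,open("wrist1.pkl","wb"))
cv2.imwrite("pics/wrist1.png",d["pixels"][:,:,::-1])
s=env.sense();print(s["eef_pos"],yaw(s["orientation"]),s["torque"],s["joint_pos"])
```

```text
[0.5128 0.087  0.1778] -22.243926691956716 [-0.0514 -0.0688 -0.0056] [-0.0649  0.0482  1.7903  0.0004  1.3045  0.3233]
```

View pics/wrist1.png

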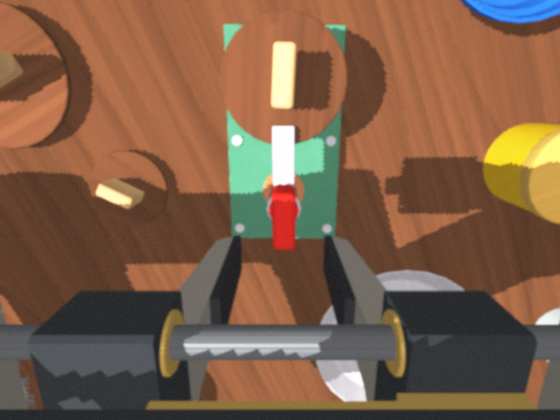

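Run:
```python
from h import *
np.set_printoptions(precision=4,suppress=True)
from rig import env
d=load("wrist1");C=cloud(d);hsv=cv2.cvtColor(d["pixels"],cv2.COLOR_RGB2HSV).astype(int)
h,s,v=hsv[...,0],hsv[...,1],hsv[...,2]; z=C[...,2]; x=C[...,0];y=C[...,1]
red=((h<4)|(h>175))&(s>180)&(v>110)
print(red.sum(),np.percentile(z[red],[5,50,95]))
t=red&(abs(z-.112)<.003);print(t.sum(),rect(C[t]),C[t].mean(0))
wood=(h>12)&(h<28)&(s<160)&(s>50)&(v>150)&(abs(z-.104)<.003)&(x>.5)&(y>.12)
print(wood.sum(),rect(C[wood]))
bar=(s<60)&(v>120)&(abs(z-.0715)<.004)
print(bar.sum(),rect(C[bar]))
s=env.sense();print(s["eef_pos"])
plan([.512,.0853,.0785],-22.4,4)
```

```text
1415 [0.0946 0.1118 0.1132]
1217 ((512.285400390625, 84.81839752197266), (45.48408508300781, 17.442651748657227), 68.615478515625) [0.5126 0.0856 0.1118]
442 ((551.7684936523438, 182.08236694335938), (43.95349884033203, 15.754074096679688), 65.11143493652344)
1330 ((526.5905151367188, 112.66987609863281), (76.20353698730469, 29.090036392211914), 62.98876953125)
[0.5128 0.087  0.1778]
[[-0.0, 0.05, 2.48], [0.0, 0.02, 0.04]]
[[-0.0, 0.05, 2.48], [0.0, 0.02, 0.04]]
[[-0.0, 0.05, 2.48], [0.0, 0.02, 0.04]]
[[-0.0, 0.05, 2.48], [0.0, 0.02, 0.04]]
```

Request:
arm_command([
  [[0, 0, 2.5], [0, 0, 0]],
  [[0, 0, 2.5], [0, 0, 0]],
  [[0, 0, 2.5], [0, 0, -0.4]],
  [[0, 0, 2.4], [0, 0, -0.4]],
  [[0, 0, 0], [0, 0, 0]],
])

```text
time_s: 2.2
eef_pos: [0.5083, 0.0835, 0.0747]
orientation: [0.982, -0.189, -0.005, 0.001]
force: [-0.3, 0.2, -0.6]
finger_gap: 0.0457
```

Request:
arm_command([
  [[0, 0, 0], [0, 0, 0]],
  [[0, 0, 0], [0, 0, 0]],
])

```text
time_s: 2.37
eef_pos: [0.5137, 0.0836, 0.0811]
orientation: [0.982, -0.189, 0.001, -0.0]
force: [-0.3, 0.2, 0.1]
finger_gap: 0.0459
```

Run:
```python
from h import *
np.set_printoptions(precision=4,suppress=True)
from rig import env
s=env.sense();print(s["time_s"],s["eef_pos"],yaw(s["orientation"]),s["force"],s["torque"],s["finger_gap"])
plan([.512,.0853,.0775],-21.8,1)
```

```text
2.3667 [0.5137 0.0836 0.0811] -21.78379168842669 [-0.2524  0.1543  0.0747] [-0.0015 -0.0026  0.0082] 0.04591535555965207
[[-0.22, -0.09, 0.36], [-0.03, -0.11, 0.02]]
```

Request:
arm_command([
  [[0, 0, 0], [0, 0, 0]],
  [[0, 0, 0], [0, 0, 0]],
])

```text
time_s: 2.53
eef_pos: [0.5142, 0.084, 0.0815]
orientation: [0.982, -0.189, 0.002, -0.0]
force: [-0.4, 0.0, 0.0]
finger_gap: 0.0462
```

```bash
cat > st.py <<'E'
from h import *
np.set_printoptions(precision=4,suppress=True)
from rig import env
s=env.sense();print(round(s["time_s"],3),s["eef_pos"],"yaw",round(yaw(s["orientation"]),2),"F",s["force"],"T",s["torque"],s["finger_gap"], "e6",s["effort"][5],s["joint_pos"][5])
E
python3 st.py
```

```text
2.533 [0.5142 0.084  0.0815] yaw -21.74 F [-0.4181  0.0448  0.0155] T [-0.0482 -0.0346 -0.0152] 0.04618658843565074 e6 0.0005447808143799193 0.30921715397575894
```

Request:
arm_command([
  [[-0.25, -0.04, 0.3], [0, 0, 0]],
  [[0, 0, 0], [0, 0, 0]],
  [[0, 0, 0], [0, 0, 0]],
])

```text
time_s: 2.78
eef_pos: [0.5105, 0.0858, 0.0767]
orientation: [0.982, -0.188, 0.0, -0.0]
force: [0.3, -0.2, 0.0]
finger_gap: 0.0459
```

Request:
arm_command([
  [[0, 0, 0], [0, 0, 0]],
  [[0, 0, 0], [0, 0, 0]],
  [[0, 0, 0], [0, 0, 0]],
  [[0, 0, 0], [0, 0, 0]],
], claw=-0.8, grip_force=15)

```text
time_s: 3.12
eef_pos: [0.5126, 0.0849, 0.0769]
orientation: [0.982, -0.188, 0.002, 0.0]
force: [6.8, -2.6, -5.6]
finger_gap: 0.0241
```

```bash
python3 st.py
```

```text
3.117 [0.5126 0.0849 0.0769] yaw -21.71 F [ 6.7609 -2.6401 -5.613 ] T [-0.4163 -1.2314  0.0352] 0.024069473251620815 e6 0.003816601383732632 0.3114626887516516
```

Request:
arm_command([
  [[0.15, 0, 0], [0, 0, 0]],
  [[0.05, 0, 0], [0, 0, 0]],
  [[0, 0, 0], [0, 0, 0]],
])

```text
time_s: 3.37
eef_pos: [0.5127, 0.0849, 0.0768]
orientation: [0.982, -0.188, 0.0, -0.0]
force: [1.0, -1.0, -0.6]
finger_gap: 0.0245
```

```bash
python3 st.py
```

```text
3.367 [0.5127 0.0849 0.0768] yaw -21.72 F [ 1.0426 -0.9738 -0.645 ] T [-0.104  -0.2366  0.0206] 0.0244503587012315 e6 -0.006317894003586844 0.31026713362715214
```

```bash
python3 st.py
python3 - <<'E'
from h import *
from rig import env
for n in ("wrist","side","top"):
    d=env.get_image(n); pickle.dump(d,open(n+"2.pkl","wb")); p=d["pixels"][:,:,::-1]
    if n=="side": p=cv2.resize(p[150:270,230:370],None,fx=5,fy=5,interpolation=cv2.INTER_CUBIC)
    if n=="top": p=cv2.resize(p[155:255,200:320],None,fx=5,fy=5,interpolation=cv2.INTER_CUBIC)
    cv2.imwrite(f"pics/{n}2.png",p)
E
python3 st.py
```

```text
3.367 [0.5127 0.0849 0.0768] yaw -21.72 F [ 1.0426 -0.9738 -0.645 ] T [-0.104  -0.2366  0.0206] 0.0244503587012315 e6 -0.006317894003586844 0.31026713362715214
3.517 [0.5127 0.0848 0.0768] yaw -21.72 F [ 2.1622 -0.5952 -0.2442] T [-0.0838 -0.2776 -0.0103] 0.024549952797834715 e6 -0.002566656839917414 0.31027895057923355
```

View pics/wrist2.png

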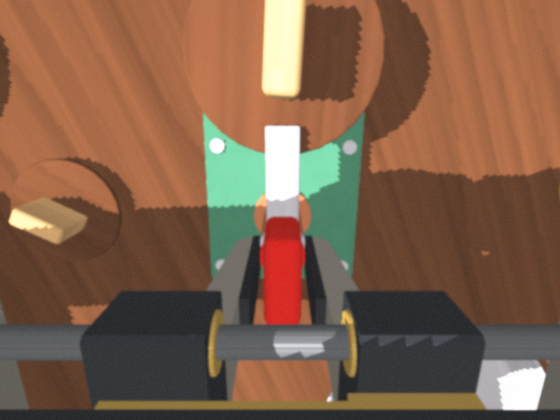

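View pics/side2.png

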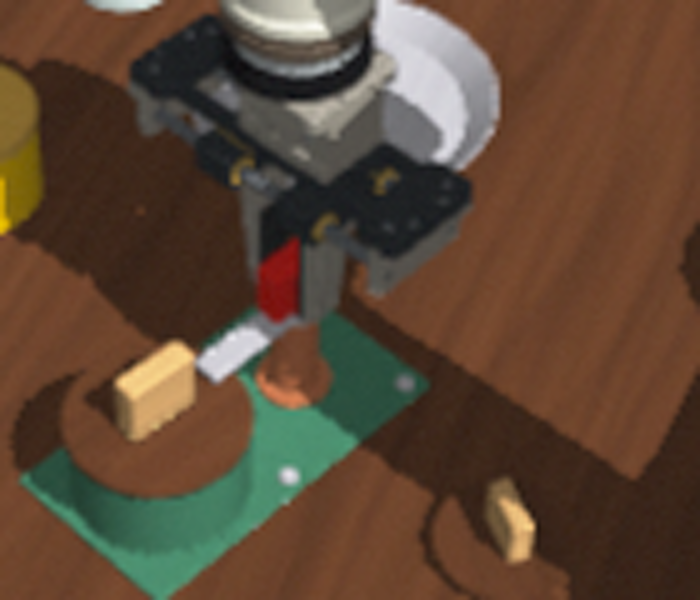

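Request:
arm_command([
  [[0, 0, 0], [0, 0, 0]],
  [[0, 0, 0], [0, 0, 0]],
], claw=-1, grip_force=20)

```text
time_s: 3.68
eef_pos: [0.5127, 0.0849, 0.0767]
orientation: [0.982, -0.188, 0.0, -0.0]
force: [1.9, -0.9, 0.7]
finger_gap: 0.0243
```

```bash
python3 st.py
```

```text
3.683 [0.5127 0.0849 0.0767] yaw -21.72 F [ 1.8882 -0.9313  0.7093] T [-0.0817 -0.3306 -0.026 ] 0.02427460086490308 e6 -0.0021369806199800223 0.3102971820607643
```

Request:
arm_command([
  [[0, 0, 0], [0, 0, 1]],
  [[0, 0, 0], [0, 0, 1]],
  [[0, 0, 0], [0, 0, 0]],
], grip_force=25)

```text
time_s: 3.93
eef_pos: [0.5128, 0.0848, 0.0768]
orientation: [0.979, -0.206, 0.0, 0.0]
force: [2.4, -0.7, -0.4]
finger_gap: 0.0237
```

```bash
python3 st.py
```

```text
3.933 [0.5128 0.0848 0.0768] yaw -23.78 F [ 2.374  -0.7339 -0.3599] T [-0.1398 -0.3868  0.1304] 0.02370705653900613 e6 0.26576665230095387 0.3463240905736332
```

Request:
arm_command([
  [[0, 0, 0], [0, 0, 0.7]],
  [[0, 0, 0], [0, 0, 0]],
])

```text
time_s: 4.1
eef_pos: [0.5127, 0.0848, 0.0767]
orientation: [0.977, -0.212, 0.0, -0.0]
force: [2.1, -0.8, 1.5]
finger_gap: 0.0238
```

```bash
python3 st.py
```

```text
4.1 [0.5127 0.0848 0.0767] yaw -24.46 F [ 2.1325 -0.7711  1.4615] T [-0.1258 -0.4338  0.1097] 0.02380150189051883 e6 0.2237318130210042 0.35805597286602175
```

Request:
arm_command([
  [[0, 0, 0], [0, 0, 0.8]],
  [[0, 0, 0], [0, 0, 0]],
])

```text
time_s: 4.27
eef_pos: [0.5128, 0.0848, 0.0767]
orientation: [0.976, -0.219, 0.0, -0.0]
force: [2.8, -0.5, 0.9]
finger_gap: 0.024
```

```bash
python3 st.py
```

```text
4.267 [0.5128 0.0848 0.0767] yaw -25.26 F [ 2.835  -0.4679  0.9336] T [-0.0937 -0.5354  0.1316] 0.024043010751151797 e6 0.2548945974558592 0.3721138551341571
```

```bash
cat > look.py <<'E'
from h import *
from rig import env
import sys
np.set_printoptions(precision=4,suppress=True)
n=sys.argv[1]
d=env.get_image("wrist"); pickle.dump(d,open(f"wrist{n}.pkl","wb")); p=d["pixels"][:,:,::-1]
cv2.imwrite(f"pics/wrist{n}.png",cv2.resize(p[100:340,180:390],None,fx=2.5,fy=2.5,interpolation=cv2.INTER_CUBIC))
s=env.sense()
def ana(d):
    C=cloud(d);hsv=cv2.cvtColor(d["pixels"],cv2.COLOR_RGB2HSV).astype(int)
    h,s,v=hsv[...,0],hsv[...,1],hsv[...,2]; z=C[...,2]; x=C[...,0];y=C[...,1]
    red=((h<4)|(h>175))&(s>180)&(v>90)&(abs(z-.112)<.003)
    bar=(s<70)&(v>110)&(abs(z-.0715)<.004)&(np.hypot(x-.512,y-.085)>.026)&(np.hypot(x-.512,y-.085)<.08)
    for nm,m in (("knob",red),("bar",bar)):
        q=C[m][:,:2]; l=cv2.fitLine((q*1000).astype(np.float32),cv2.DIST_HUBER,0,.01,.01).ravel()
        a=np.degrees(np.arctan2(l[1],l[0]))%180
        print(nm,m.sum(),"axis",round(a,2),"mean",q.mean(0),"local",round(a-67.6,2), end=" ")
        if nm=="bar":
            e=q.mean(0)-[.512,.0852]; print("from post",round(np.degrees(np.arctan2(e[1],e[0]))-67.6,2))
        else: print()
ana(d)
print("yaw",yaw(s["orientation"]),"rel",yaw(s["orientation"])+22.4)
E
python3 look.py 3
python3 - <<'E'
from h import *
exec(open("look.py").read().split("def ana")[1].join(["def ana",""]).split("ana(d)\nprint")[0])
ana(load("wrist1"));ana(load("wrist2"))
E
```

```text
knob 3092 axis 65.62 mean [0.5133 0.0868] local -1.98 
bar 2719 axis 67.48 mean [0.5308 0.1295] local -0.12 from post -0.56
yaw -25.225890538289892 rel -2.825890538289894
knob 1217 axis 67.39 mean [0.51257429 0.08560497] local -0.21 
bar 1151 axis 69.16 mean [0.53034747 0.12912451] local 1.56 from post -0.27
knob 3094 axis 67.5 mean [0.51317371 0.08683774] local -0.1 
bar 2711 axis 69.08 mean [0.5304264  0.12965476] local 1.48 from post -0.11
```

View pics/wrist3.png

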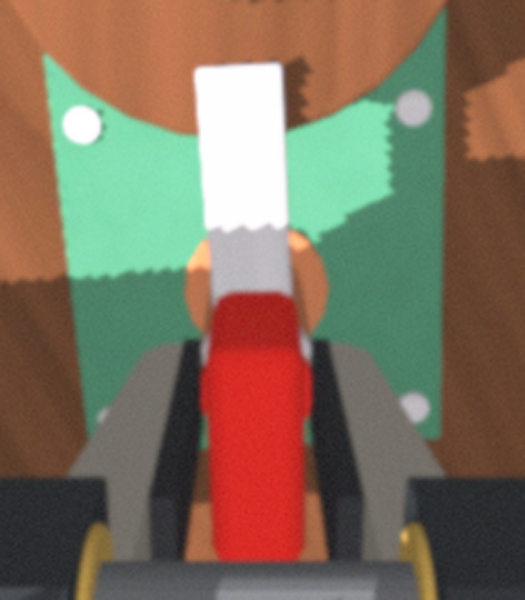

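Request:
arm_command([
  [[0, 0, 0], [0, 0, 0]],
  [[0, 0, 0], [0, 0, 0.7]],
  [[0, 0, 0], [0, 0, 0]],
], grip_force=50)

```text
time_s: 4.57
eef_pos: [0.5128, 0.0848, 0.0768]
orientation: [0.974, -0.225, 0.0, -0.0]
force: [3.2, -0.9, 0.3]
finger_gap: 0.0229
```

```bash
python3 st.py
```

```text
4.567 [0.5128 0.0848 0.0768] yaw -25.97 F [ 3.16   -0.8645  0.2732] T [-0.1451 -0.6418  0.0879] 0.02294211059029896 e6 0.23375303484499454 0.3843857917731139
```

Request:
arm_command([
  [[0, 0, 0], [0, 0, 1]],
  [[0, 0, 0], [0, 0, 1]],
  [[0, 0, 0], [0, 0, 0]],
])

```text
time_s: 4.82
eef_pos: [0.5128, 0.0848, 0.0768]
orientation: [0.97, -0.242, 0.0, -0.0]
force: [4.0, -1.3, 0.5]
finger_gap: 0.023
```

```bash
python3 st.py; python3 look.py 4; python3 st.py
```

```text
4.817 [0.5128 0.0848 0.0768] yaw -27.99 F [ 3.9928 -1.3247  0.5494] T [-0.2408 -0.7217  0.0747] 0.023029241650132162 e6 0.3060782700777054 0.41976047957924106
knob 3099 axis 62.91 mean [0.5135 0.0867] local -4.69 
bar 2710 axis 64.85 mean [0.533  0.1285] local -2.75 from post -3.49
yaw -27.93814594684159 rel -5.538145946841592
4.867 [0.5128 0.0848 0.0768] yaw -27.94 F [ 4.1324 -1.4318 -0.0149] T [-0.215  -0.7435  0.1612] 0.022733769436478608 e6 0.2070636162534356 0.4188273575168669
```

Request:
arm_command([
  [[0, 0, 0], [0, 0, 1]],
  [[0, 0, 0], [0, 0, 1]],
  [[0, 0, 0], [0, 0, 0]],
])

```text
time_s: 5.12
eef_pos: [0.5128, 0.0848, 0.0768]
orientation: [0.966, -0.259, 0.0, -0.0]
force: [5.5, -1.0, 1.3]
finger_gap: 0.0227
```

```bash
python3 st.py
```

```text
5.117 [0.5128 0.0848 0.0768] yaw -29.99 F [ 5.4553 -1.0208  1.2712] T [-0.298  -0.9058  0.0962] 0.022719835891765922 e6 0.30696521513164043 0.4546069762065351
```

Request:
arm_command([
  [[0, 0, 0], [0, 0, 1]],
  [[0, 0, 0], [0, 0, 0.5]],
  [[0, 0, 0], [0, 0, 0]],
])

```text
time_s: 5.37
eef_pos: [0.5129, 0.0848, 0.0768]
orientation: [0.963, -0.271, 0.0, -0.0]
force: [4.7, -2.3, 0.5]
finger_gap: 0.0227
```

```bash
python3 st.py
```

```text
5.367 [0.5129 0.0848 0.0768] yaw -31.45 F [ 4.6892 -2.3413  0.4904] T [-0.2834 -0.8918  0.1957] 0.022732115545166867 e6 0.22900623735040426 0.48007698250125647
```

Request:
arm_command([
  [[0, 0, 0], [0, 0, 0.6]],
  [[0, 0, 0], [0, 0, 0]],
])

```text
time_s: 5.53
eef_pos: [0.5128, 0.0847, 0.0767]
orientation: [0.961, -0.276, 0.0, -0.0]
force: [4.9, -2.6, 0.1]
finger_gap: 0.0225
```

```bash
python3 st.py
```

```text
5.533 [0.5128 0.0847 0.0767] yaw -32.05 F [ 4.9044 -2.6419  0.0792] T [-0.3132 -0.9028  0.1449] 0.022510197344772446 e6 0.23264954332262278 0.4905674749080255
```

Request:
arm_command([
  [[0, 0, 0], [0, 0, 0.6]],
  [[0, 0, 0], [0, 0, 0]],
])

```text
time_s: 5.7
eef_pos: [0.5129, 0.0847, 0.0768]
orientation: [0.96, -0.281, 0.0, -0.0]
force: [5.3, -2.3, 1.0]
finger_gap: 0.0225
```

```bash
python3 st.py
```

```text
5.7 [0.5129 0.0847 0.0768] yaw -32.65 F [ 5.3486 -2.2858  1.0064] T [-0.2933 -0.8975  0.2169] 0.02251340860469537 e6 0.23208210244774818 0.5010623062452915
```

```bash
python3 look.py 5; python3 st.py
```

```text
knob 3101 axis 58.31 mean [0.5137 0.0866] local -9.29 
bar 2708 axis 60.35 mean [0.5364 0.1267] local -7.25 from post -8.05
yaw -32.6310654395811 rel -10.231065439581101
5.75 [0.5129 0.0848 0.0768] yaw -32.63 F [ 4.8936 -1.6086  0.7225] T [-0.2816 -0.9003  0.1647] 0.022682997261111598 e6 0.17352892085909843 0.5007125293595939
```

Request:
arm_command([
  [[0, 0, 0], [0, 0, 0.9]],
  [[0, 0, 0], [0, 0, 0.9]],
  [[0, 0, 0], [0, 0, 0]],
])

```text
time_s: 6.0
eef_pos: [0.5129, 0.0847, 0.0768]
orientation: [0.955, -0.296, 0.0, -0.0]
force: [4.4, -2.4, -0.3]
finger_gap: 0.0226
```

```bash
python3 look.py 6; python3 st.py
```

```text
knob 3108 axis 56.19 mean [0.5137 0.0866] local -11.41 
bar 2725 axis 56.55 mean [0.5391 0.1251] local -11.05 from post -11.8
yaw -34.448952529228876 rel -12.048952529228877
6.05 [0.5129 0.0847 0.0767] yaw -34.45 F [ 5.8182 -1.5439  0.455 ] T [-0.3331 -0.8723  0.069 ] 0.022550500873723907 e6 0.0964127155020833 0.5323739932205082
```

Request:
arm_command([
  [[0, 0, 0], [0, 0, 0.8]],
  [[0, 0, 0], [0, 0, 0.7]],
  [[0, 0, 0], [0, 0, 0]],
])

```text
time_s: 6.3
eef_pos: [0.5129, 0.0847, 0.0768]
orientation: [0.951, -0.309, 0.001, -0.0]
force: [5.6, -3.0, 0.2]
finger_gap: 0.0229
```

```bash
python3 st.py; python3 look.py 7; python3 st.py
```

```text
6.3 [0.5129 0.0847 0.0768] yaw -35.96 F [ 5.5838 -2.9606  0.1621] T [-0.2591 -0.984   0.1852] 0.02287674638893678 e6 0.25043992325663567 0.5587647591357666
knob 3125 axis 54.68 mean [0.5138 0.0865] local -12.92 
bar 2712 axis 56.44 mean [0.5392 0.125 ] local -11.16 from post -11.94
yaw -35.934433033965966 rel -13.534433033965968
6.35 [0.5129 0.0847 0.0768] yaw -35.93 F [ 5.0691 -2.1383 -0.276 ] T [-0.3091 -0.9345  0.1096] 0.022530466848702947 e6 0.16978316009044647 0.5583577334025297
```

Request:
arm_command([
  [[0, 0, 0], [0, 0, 0.6]],
  [[0, 0, 0], [0, 0, 0.6]],
  [[0, 0, 0], [0, 0, 0]],
])

```text
time_s: 6.6
eef_pos: [0.5129, 0.0847, 0.0767]
orientation: [0.948, -0.319, 0.0, -0.0]
force: [4.9, -2.1, 0.6]
finger_gap: 0.0226
```

```bash
python3 st.py; python3 look.py 8; python3 st.py
```

```text
6.6 [0.5129 0.0847 0.0767] yaw -37.15 F [ 4.9118 -2.0783  0.6424] T [-0.324  -0.9479  0.091 ] 0.022614198936980568 e6 0.24013574235141277 0.5796058160853976
knob 3114 axis 53.52 mean [0.5138 0.0864] local -14.08 
bar 2697 axis 55.59 mean [0.5399 0.1245] local -12.01 from post -12.94
yaw -37.13159052670345 rel -14.73159052670345
6.65 [0.513  0.0847 0.0768] yaw -37.13 F [ 5.365  -2.0152 -0.1339] T [-0.3121 -0.9593  0.1279] 0.022853761960253058 e6 0.17319902312010527 0.5792630790553359
```

Request:
arm_command([
  [[0, 0, 0], [0, 0, 0.7]],
  [[0, 0, 0], [0, 0, 0.7]],
  [[0, 0, 0], [0, 0, 0]],
])

```text
time_s: 6.9
eef_pos: [0.513, 0.0847, 0.0768]
orientation: [0.944, -0.33, 0.001, -0.0]
force: [5.9, -2.1, -0.1]
finger_gap: 0.0225
```

```bash
python3 st.py; python3 look.py 9; python3 st.py
```

```text
6.9 [0.513  0.0847 0.0768] yaw -38.55 F [ 5.9308 -2.1288 -0.1047] T [-0.319  -0.94    0.1617] 0.022473156393898366 e6 0.28054450638592243 0.6040686668840994
knob 3114 axis 52.2 mean [0.5139 0.0864] local -15.4 
bar 2709 axis 54.41 mean [0.5405 0.124 ] local -13.19 from post -13.87
yaw -38.531170461082894 rel -16.131170461082895
6.95 [0.513  0.0847 0.0768] yaw -38.53 F [ 5.8463 -2.5681 -0.5133] T [-0.3079 -0.8951  0.117 ] 0.022615614449897858 e6 0.20130063872784376 0.603691617370972
```

Request:
arm_command([
  [[0, 0, 0], [0, 0, 0.7]],
  [[0, 0, 0], [0, 0, 0.7]],
  [[0, 0, 0], [0, 0, 0]],
])

```text
time_s: 7.2
eef_pos: [0.513, 0.0847, 0.0768]
orientation: [0.94, -0.342, 0.001, 0.0]
force: [4.9, -1.5, -0.6]
finger_gap: 0.0225
```

```bash
python3 st.py; python3 look.py 10; python3 st.py
```

```text
7.2 [0.513  0.0847 0.0768] yaw -39.94 F [ 4.8807 -1.544  -0.6005] T [-0.3597 -1.01    0.2404] 0.02252299947950633 e6 0.33993168734014034 0.6283838212563223
knob 3116 axis 51.13 mean [0.5139 0.0863] local -16.47 
bar 2702 axis 54.84 mean [0.5405 0.1239] local -12.76 from post -13.98
yaw -39.91955482753449 rel -17.519554827534492
7.25 [0.513  0.0847 0.0768] yaw -39.92 F [ 4.7345 -1.7593  0.144 ] T [-0.3775 -0.9138  0.2573] 0.022334074394304827 e6 0.2607190702110529 0.6279781333454874
```

Request:
arm_command([
  [[0, 0, 0], [0, 0, 0.5]],
  [[0, 0, 0], [0, 0, 0]],
  [[0, 0, 0], [0, 0, 0]],
  [[0, 0, 0], [0, 0, 0]],
  [[0, 0, 0], [0, 0, 0]],
])

```text
time_s: 7.67
eef_pos: [0.513, 0.0847, 0.0768]
orientation: [0.938, -0.345, 0.001, -0.0]
force: [6.0, -2.4, 0.1]
finger_gap: 0.0225
```

```bash
python3 st.py; python3 look.py 11; python3 st.py
```

```text
7.667 [0.513  0.0847 0.0768] yaw -40.41 F [ 6.0376 -2.3711  0.1345] T [-0.3324 -0.9388  0.2525] 0.022488346789507997 e6 0.24518768303096294 0.6365202976558627
knob 3122 axis 50.87 mean [0.514  0.0863] local -16.73 
bar 2698 axis 54.66 mean [0.5406 0.1239] local -12.94 from post -14.0
yaw -40.40810968454645 rel -18.008109684546454
7.717 [0.513  0.0846 0.0768] yaw -40.41 F [ 4.8197 -1.8017  0.453 ] T [-0.3391 -0.9363  0.2516] 0.022869378048048044 e6 0.24519204162061214 0.6365209640303453
```

Request:
arm_command([
  [[0, 0, 0], [0, 0, -2]],
  [[0, 0, 0], [0, 0, -2.5]],
  [[0, 0, 0], [0, 0, -2.5]],
  [[0, 0, 0], [0, 0, -2.5]],
  [[0, 0, 0], [0, 0, -2.5]],
])

```text
time_s: 8.13
eef_pos: [0.5128, 0.0848, 0.0768]
orientation: [0.97, -0.245, 0.0, -0.0]
force: [4.5, -1.7, 0.3]
finger_gap: 0.0225
```

Request:
arm_command([
  [[0, 0, 0], [0, 0, -2]],
  [[0, 0, 0], [0, 0, -1.5]],
  [[0, 0, 0], [0, 0, -1]],
  [[0, 0, 0], [0, 0, 0]],
])

```text
time_s: 8.47
eef_pos: [0.5128, 0.0848, 0.0768]
orientation: [0.978, -0.207, 0.0, -0.0]
force: [4.8, -1.5, 1.5]
finger_gap: 0.0224
```

```bash
python3 st.py; python3 look.py 12; python3 st.py
```

```text
8.467 [0.5128 0.0848 0.0768] yaw -23.93 F [ 4.8005 -1.5103  1.4783] T [-0.2848 -0.8189 -0.135 ] 0.02238253315240474 e6 -0.3061697166413069 0.3486555026618156
knob 3100 axis 64.88 mean [0.5133 0.0868] local -2.72 
bar 2711 axis 63.29 mean [0.5342 0.1279] local -4.31 from post -5.03
yaw -23.967749460679897 rel -1.5677494606798987
8.517 [0.5127 0.0848 0.0767] yaw -23.97 F [ 5.1467 -1.0424  1.4639] T [-0.3148 -0.8739 -0.1154] 0.02277128655542552 e6 -0.19077852834016085 0.3493864806385535
```

Request:
arm_command([
  [[0, 0, 0], [0, 0, -1.5]],
  [[0, 0, 0], [0, 0, -1.5]],
  [[0, 0, 0], [0, 0, -1]],
  [[0, 0, 0], [0, 0, 0]],
])

```text
time_s: 8.85
eef_pos: [0.5126, 0.0849, 0.0767]
orientation: [0.985, -0.173, 0.0, -0.0]
force: [4.5, -1.1, 1.0]
finger_gap: 0.023
```

```bash
python3 st.py; python3 look.py 13; python3 st.py
```

```text
8.85 [0.5126 0.0849 0.0767] yaw -19.92 F [ 4.5337 -1.104   1.0227] T [-0.2594 -0.7876 -0.0979] 0.022986199127996224 e6 -0.3035190235823393 0.278898622596413
knob 3099 axis 69.04 mean [0.5131 0.0869] local 1.44 
bar 2707 axis 66.9 mean [0.5311 0.1294] local -0.7 from post -0.92
yaw -19.961148293960875 rel 2.4388517060391237
8.9 [0.5127 0.0849 0.0767] yaw -19.96 F [ 3.9778 -1.0191  1.1532] T [-0.1993 -0.8024 -0.0702] 0.022643536501348902 e6 -0.18970838282257318 0.27958108493469247
```

Request:
arm_command([
  [[0, 0, 0], [0, 0, -1.2]],
  [[0, 0, 0], [0, 0, -1.2]],
  [[0, 0, 0], [0, 0, -0.6]],
  [[0, 0, 0], [0, 0, 0]],
])

```text
time_s: 9.23
eef_pos: [0.5126, 0.0849, 0.0767]
orientation: [0.989, -0.147, 0.0, -0.0]
force: [4.5, -1.9, 1.9]
finger_gap: 0.0228
```

```bash
python3 st.py; python3 look.py 14; python3 st.py
```

```text
9.233 [0.5126 0.0849 0.0767] yaw -16.88 F [ 4.5373 -1.9469  1.876 ] T [-0.1975 -0.8164 -0.1429] 0.022750077445950593 e6 -0.24937975220382214 0.22589351197907503
knob 3099 axis 71.87 mean [0.5129 0.0869] local 4.27 
bar 2711 axis 70.09 mean [0.5287 0.1303] local 2.49 from post 2.12
yaw -16.91725274662541 rel 5.482747253374587
9.283 [0.5126 0.0849 0.0767] yaw -16.92 F [ 4.1234 -0.893   2.1693] T [-0.2367 -0.7615 -0.1126] 0.02275829572132788 e6 -0.1724511757493019 0.22650897792448538
```

Request:
arm_command([
  [[0, 0, 0], [0, 0, -0.8]],
  [[0, 0, 0], [0, 0, -0.8]],
  [[0, 0, 0], [0, 0, 0]],
])

```text
time_s: 9.53
eef_pos: [0.5126, 0.0849, 0.0767]
orientation: [0.991, -0.133, 0.0, -0.0]
force: [4.5, -0.5, 2.3]
finger_gap: 0.0223
```

```bash
python3 st.py; python3 look.py 15; python3 st.py
```

```text
9.533 [0.5126 0.0849 0.0767] yaw -15.26 F [ 4.4792 -0.4997  2.2922] T [-0.171  -0.7386 -0.1276] 0.02228333354175611 e6 -0.2598128467798233 0.19767075562705183
knob 3117 axis 72.81 mean [0.5129 0.087 ] local 5.21 
bar 2718 axis 71.48 mean [0.5274 0.1308] local 3.88 from post 3.79
yaw -15.30552030424523 rel 7.094479695754769
9.583 [0.5126 0.0849 0.0767] yaw -15.31 F [ 3.827  -0.9159  3.135 ] T [-0.2049 -0.7003 -0.122 ] 0.02272873552904828 e6 -0.18091495614498854 0.1983831645688981
```

Request:
arm_command([
  [[0, 0, 0], [0, 0, -0.8]],
  [[0, 0, 0], [0, 0, -0.4]],
  [[0, 0, 0], [0, 0, 0]],
])

```text
time_s: 9.83
eef_pos: [0.5125, 0.0849, 0.0767]
orientation: [0.992, -0.123, 0.0, -0.0]
force: [3.7, -0.6, 4.6]
finger_gap: 0.0229
```

```bash
python3 st.py; python3 look.py 16; python3 st.py
```

```text
9.833 [0.5125 0.0849 0.0767] yaw -14.09 F [ 3.6797 -0.5964  4.5756] T [-0.2273 -0.6888 -0.1223] 0.022914999927680774 e6 -0.20801397040486336 0.17710303944968203
knob 3109 axis 74.83 mean [0.5128 0.087 ] local 7.23 
bar 2725 axis 72.89 mean [0.5264 0.131 ] local 5.29 from post 4.95
yaw -14.11073527559243 rel 8.289264724407568
9.883 [0.5125 0.0849 0.0767] yaw -14.11 F [ 3.2815 -0.7879  4.0562] T [-0.1247 -0.6881 -0.1163] 0.02277785529625786 e6 -0.15893932431936264 0.17750468017797902
```

Request:
arm_command([
  [[0, 0, 0], [0, 0, -0.9]],
  [[0, 0, 0], [0, 0, -0.9]],
  [[0, 0, 0], [0, 0, 0]],
])

```text
time_s: 10.13
eef_pos: [0.5125, 0.0849, 0.0767]
orientation: [0.994, -0.107, -0.0, -0.0]
force: [4.0, -1.1, 4.9]
finger_gap: 0.0231
```

```bash
python3 st.py; python3 look.py 17; python3 st.py
```

```text
10.133 [0.5125 0.0849 0.0767] yaw -12.25 F [ 3.9892 -1.1057  4.8717] T [-0.1194 -0.6209 -0.0741] 0.023072914423393986 e6 -0.27770577929914 0.14509213963883086
knob 3106 axis 76.49 mean [0.5127 0.087 ] local 8.89 
bar 2713 axis 74.87 mean [0.5249 0.1315] local 7.27 from post 6.88
yaw -12.300568244551586 rel 10.099431755448412
10.183 [0.5125 0.0849 0.0767] yaw -12.3 F [3.1226 0.0186 4.2918] T [-0.1425 -0.6775 -0.0656] 0.022659609651953933 e6 -0.18877335358411074 0.1459054091178105
```

Request:
arm_command([
  [[0, 0, 0], [0, 0, -0.9]],
  [[0, 0, 0], [0, 0, -0.9]],
  [[0, 0, 0], [0, 0, 0]],
])

```text
time_s: 10.43
eef_pos: [0.5125, 0.0849, 0.0767]
orientation: [0.996, -0.091, -0.0, -0.0]
force: [3.3, 0.1, 4.2]
finger_gap: 0.0226
```

```bash
python3 st.py; python3 look.py 18; python3 st.py
```

```text
10.433 [0.5125 0.0849 0.0767] yaw -10.45 F [3.274  0.1063 4.1945] T [-0.1192 -0.5571 -0.1505] 0.02264297419379268 e6 -0.2776780631393194 0.1136813469718719
knob 3111 axis 78.55 mean [0.5126 0.087 ] local 10.95 
bar 2713 axis 76.66 mean [0.5234 0.1319] local 9.06 from post 8.7
yaw -10.502109225175161 rel 11.897890774824837
10.483 [0.5125 0.0849 0.0766] yaw -10.5 F [3.0049 0.4853 4.3868] T [-0.0934 -0.5868 -0.1584] 0.022569805542404446 e6 -0.18869643565267324 0.11453083481048486
```

Request:
arm_command([
  [[0, 0, 0], [0, 0, -0.9]],
  [[0, 0, 0], [0, 0, -0.9]],
  [[0, 0, 0], [0, 0, 0]],
])

```text
time_s: 10.73
eef_pos: [0.5124, 0.0849, 0.0766]
orientation: [0.997, -0.075, -0.0, -0.0]
force: [3.0, -0.2, 5.4]
finger_gap: 0.0223
```

```bash
python3 st.py; python3 look.py 19; python3 st.py
```

```text
10.733 [0.5124 0.0849 0.0766] yaw -8.64 F [ 3.0099 -0.2198  5.3933] T [-0.1033 -0.5138 -0.0285] 0.022323320459685422 e6 -0.19525717478245497 0.08199472330857605
knob 3119 axis 80.6 mean [0.5125 0.087 ] local 13.0 
bar 2713 axis 80.25 mean [0.5207 0.1324] local 12.65 from post 12.0
yaw -8.669208269196233 rel 13.730791730803766
10.783 [0.5124 0.0849 0.0766] yaw -8.67 F [ 2.8671 -0.8733  5.2933] T [-0.0626 -0.5712 -0.0886] 0.022550532321336133 e6 -0.09692678460851312 0.0825862637768163
```

Request:
arm_command([
  [[0, 0, 0], [0, 0, -0.9]],
  [[0, 0, 0], [0, 0, -0.9]],
  [[0, 0, 0], [0, 0, 0]],
])

```text
time_s: 11.03
eef_pos: [0.5124, 0.0849, 0.0767]
orientation: [0.998, -0.06, -0.0, -0.0]
force: [2.9, -0.3, 5.3]
finger_gap: 0.0228
```

```bash
python3 st.py; python3 look.py 20; python3 st.py
```

```text
11.033 [0.5124 0.0849 0.0767] yaw -6.85 F [ 2.9342 -0.261   5.2633] T [-0.1283 -0.4881 -0.1599] 0.02275674064371064 e6 -0.2681706380099058 0.050838374120868786
knob 3111 axis 82.27 mean [0.5124 0.087 ] local 14.67 
bar 2715 axis 80.28 mean [0.5202 0.1325] local 12.68 from post 12.55
yaw -6.880822364790188 rel 15.519177635209811
11.083 [0.5124 0.0849 0.0766] yaw -6.88 F [3.45   0.4607 4.6803] T [-0.0616 -0.4832 -0.1488] 0.022563127819845 e6 -0.16710208263248205 0.05134075811273654
```

Request:
arm_command([
  [[0, 0, 0], [0, 0, -0.7]],
  [[0, 0, 0], [0, 0, -0.7]],
  [[0, 0, 0], [0, 0, 0]],
])

```text
time_s: 11.33
eef_pos: [0.5124, 0.0849, 0.0766]
orientation: [0.999, -0.048, -0.0, -0.0]
force: [1.5, -0.1, 5.2]
finger_gap: 0.0228
```

```bash
python3 st.py; python3 look.py 21; python3 st.py
```

```text
11.333 [0.5124 0.0849 0.0766] yaw -5.46 F [ 1.4645 -0.0975  5.2037] T [-0.1171 -0.4378 -0.1439] 0.02282637246726234 e6 -0.2366423886269331 0.026552727625972328
knob 3116 axis 83.53 mean [0.5124 0.087 ] local 15.93 
bar 2714 axis 81.81 mean [0.5191 0.1327] local 14.21 from post 13.88
yaw -5.482201055108833 rel 16.917798944891167
11.383 [0.5124 0.0849 0.0766] yaw -5.48 F [ 2.5748 -0.1902  4.4896] T [-0.0729 -0.4907 -0.0977] 0.022710900931139793 e6 -0.1585979014635086 0.026923948251137437
```

Request:
arm_command([
  [[0, 0, 0], [0, 0, -0.9]],
  [[0, 0, 0], [0, 0, -0.9]],
  [[0, 0, 0], [0, 0, 0]],
])

```text
time_s: 11.63
eef_pos: [0.5123, 0.0849, 0.0766]
orientation: [0.999, -0.032, -0.0, -0.0]
force: [3.1, -0.9, 4.8]
finger_gap: 0.0225
```

```bash
python3 st.py; python3 look.py 22; python3 st.py
```

```text
11.633 [0.5123 0.0849 0.0766] yaw -3.66 F [ 3.0679 -0.9325  4.7833] T [-0.0667 -0.448  -0.23  ] 0.022470470434858166 e6 -0.33715685829520226 -0.00485704842538011
knob 3103 axis 85.01 mean [0.5123 0.0871] local 17.41 
bar 2717 axis 82.13 mean [0.5187 0.1327] local 14.53 from post 14.35
yaw -3.6920339328736063 rel 18.707966067126392
11.683 [0.5124 0.0849 0.0766] yaw -3.69 F [ 2.7858 -0.2629  4.2612] T [-0.1318 -0.4717 -0.2123] 0.022745488914853 e6 -0.23529128171503544 -0.00437558028215365
```

Request:
arm_command([
  [[0, 0, 0], [0, 0, -0.7]],
  [[0, 0, 0], [0, 0, -0.7]],
  [[0, 0, 0], [0, 0, 0]],
])

```text
time_s: 11.93
eef_pos: [0.5123, 0.085, 0.0766]
orientation: [1.0, -0.02, -0.0, -0.0]
force: [2.7, -1.1, 6.4]
finger_gap: 0.0229
```

```bash
python3 st.py; python3 look.py 23; python3 st.py
```

```text
11.933 [0.5123 0.085  0.0766] yaw -2.28 F [ 2.6702 -1.1318  6.4102] T [-0.0957 -0.3934 -0.2191] 0.02292431259565672 e6 -0.36393826827406883 -0.029046730126654742
knob 3105 axis 85.59 mean [0.5123 0.0871] local 17.99 
bar 2709 axis 82.12 mean [0.5187 0.1328] local 14.52 from post 14.44
yaw -2.30312517306674 rel 20.09687482693326
11.983 [0.5123 0.0849 0.0766] yaw -2.3 F [3.1793 0.1241 5.3653] T [-0.0985 -0.3788 -0.2517] 0.022393824983403976 e6 -0.28466396033763885 -0.028647118664460534
```

Request:
arm_command([
  [[0, 0, 0], [0, 0, -0.4]],
  [[0, 0, 0], [0, 0, 0]],
  [[0, 0, 0], [0, 0, 0]],
  [[0, 0, 0], [0, 0, 0]],
  [[0, 0, 0], [0, 0, 0]],
])

```text
time_s: 12.4
eef_pos: [0.5123, 0.085, 0.0766]
orientation: [1.0, -0.017, -0.0, -0.0]
force: [2.3, 0.9, 5.5]
finger_gap: 0.0226
```

```bash
python3 st.py; python3 look.py 24; python3 st.py
```

```text
12.4 [0.5123 0.085  0.0766] yaw -1.91 F [2.2811 0.8541 5.5189] T [-0.0871 -0.4208 -0.2257] 0.02255751644670366 e6 -0.26532288640737534 -0.03551530645990462
knob 3114 axis 86.05 mean [0.5122 0.0871] local 18.45 
bar 2713 axis 82.08 mean [0.5186 0.1328] local 14.48 from post 14.45
yaw -1.9113846363910738 rel 20.488615363608925
12.45 [0.5123 0.085  0.0766] yaw -1.91 F [ 2.3328 -0.0436  5.5732] T [-0.0847 -0.4629 -0.2746] 0.022713019510855314 e6 -0.26524378918111324 -0.03549880831664656
```

Request:
arm_command([
  [[0, 0, 0], [0, 0, 2]],
  [[0, 0, 0], [0, 0, 3]],
  [[0, 0, 0], [0, 0, 3]],
  [[0, 0, 0], [0, 0, 3]],
  [[0, 0, 0], [0, 0, 3]],
])

```text
time_s: 12.87
eef_pos: [0.5126, 0.0849, 0.0767]
orientation: [0.99, -0.139, 0.0, 0.0]
force: [4.4, -0.5, 4.5]
finger_gap: 0.0227
```

Request:
arm_command([
  [[0, 0, 0], [0, 0, 3]],
  [[0, 0, 0], [0, 0, 3]],
  [[0, 0, 0], [0, 0, 3]],
  [[0, 0, 0], [0, 0, 3]],
  [[0, 0, 0], [0, 0, 2]],
])

```text
time_s: 13.28
eef_pos: [0.5128, 0.0848, 0.0767]
orientation: [0.966, -0.259, 0.0, 0.0]
force: [4.8, -0.9, 4.1]
finger_gap: 0.0228
```

Request:
arm_command([
  [[0, 0, 0], [0, 0, 2]],
  [[0, 0, 0], [0, 0, 2]],
  [[0, 0, 0], [0, 0, 1]],
  [[0, 0, 0], [0, 0, 0]],
])

```text
time_s: 13.62
eef_pos: [0.5129, 0.0847, 0.0767]
orientation: [0.954, -0.3, 0.001, 0.0]
force: [4.9, -1.5, 3.3]
finger_gap: 0.0227
```

```bash
python3 st.py; python3 look.py 25; python3 st.py
```

```text
13.617 [0.5129 0.0847 0.0767] yaw -34.9 F [ 4.9172 -1.5212  3.3477] T [-0.1972 -0.8679  0.1193] 0.022710186499589533 e6 0.313974441960454 0.5404322250553384
knob 3109 axis 55.84 mean [0.5138 0.0865] local -11.76 
bar 2709 axis 57.78 mean [0.5384 0.1255] local -9.82 from post -10.76
yaw -34.865680775049945 rel -12.465680775049947
13.667 [0.5129 0.0847 0.0767] yaw -34.87 F [ 5.2406 -0.7449  2.9201] T [-0.2352 -0.8355  0.0203] 0.022856629926441118 e6 0.1843217806890607 0.539805805866742
```

Request:
arm_command([
  [[0, 0, 0], [0, 0, 1]],
  [[0, 0, 0], [0, 0, 1]],
  [[0, 0, 0], [0, 0, 1]],
  [[0, 0, 0], [0, 0, 0]],
])

```text
time_s: 14.0
eef_pos: [0.513, 0.0847, 0.0767]
orientation: [0.946, -0.325, 0.001, 0.0]
force: [4.9, -1.5, 3.3]
finger_gap: 0.0226
```

```bash
python3 st.py; python3 look.py 26; python3 st.py
```

```text
14.0 [0.513  0.0847 0.0767] yaw -37.9 F [ 4.8915 -1.4582  3.3045] T [-0.209  -0.8994  0.1323] 0.02256547743765278 e6 0.29380406253039837 0.592721654634232
knob 3103 axis 52.92 mean [0.5139 0.0864] local -14.68 
bar 2706 axis 54.61 mean [0.5404 0.1241] local -12.99 from post -13.79
yaw -37.863871774776484 rel -15.463871774776486
14.05 [0.5129 0.0847 0.0767] yaw -37.86 F [ 5.4304 -1.6877  3.4878] T [-0.2452 -0.85    0.0854] 0.02294942473810679 e6 0.18138458020985126 0.5921348641836501
```

Request:
arm_command([
  [[0, 0, 0], [0, 0, 0.8]],
  [[0, 0, 0], [0, 0, 0.8]],
  [[0, 0, 0], [0, 0, 0]],
])

```text
time_s: 14.3
eef_pos: [0.513, 0.0847, 0.0767]
orientation: [0.941, -0.338, 0.001, 0.0]
force: [5.5, -1.7, 3.2]
finger_gap: 0.0231
```

```bash
python3 st.py; python3 look.py 27; python3 st.py
```

```text
14.3 [0.513  0.0847 0.0767] yaw -39.49 F [ 5.4943 -1.7013  3.2213] T [-0.2455 -0.8845  0.1408] 0.023115190648325536 e6 0.2626014780253172 0.6205003348077915
knob 3117 axis 51.35 mean [0.514  0.0864] local -16.25 
bar 2710 axis 53.07 mean [0.5415 0.1233] local -14.53 from post -15.37
yaw -39.460633774196054 rel -17.060633774196056
14.35 [0.513  0.0847 0.0767] yaw -39.46 F [ 4.7645 -1.1629  2.3096] T [-0.2355 -0.901   0.1505] 0.022479521054188812 e6 0.17334503587335348 0.6200452244307416
```

Request:
arm_command([
  [[0, 0, 0], [0, 0, 0.9]],
  [[0, 0, 0], [0, 0, 0.9]],
  [[0, 0, 0], [0, 0, 0]],
])

```text
time_s: 14.6
eef_pos: [0.513, 0.0846, 0.0767]
orientation: [0.936, -0.353, 0.001, 0.0]
force: [4.3, -2.3, 2.9]
finger_gap: 0.0226
```

```bash
python3 st.py; python3 look.py 28; python3 st.py
```

```text
14.6 [0.513  0.0846 0.0767] yaw -41.29 F [ 4.301  -2.29    2.8985] T [-0.2832 -0.9123  0.1459] 0.022614760008498498 e6 0.27785176411271095 0.6519462646220685
knob 3105 axis 49.5 mean [0.514  0.0863] local -18.1 
bar 2697 axis 51.77 mean [0.5426 0.1223] local -15.83 from post -17.18
yaw -41.26299434125708 rel -18.862994341257078
14.65 [0.513  0.0846 0.0767] yaw -41.26 F [ 5.1465 -1.4347  3.3505] T [-0.3    -0.9143  0.1801] 0.023004612718887478 e6 0.1774978917092085 0.6514429181272445
```

Request:
arm_command([
  [[0, 0, 0], [0, 0, 0.9]],
  [[0, 0, 0], [0, 0, 0.9]],
  [[0, 0, 0], [0, 0, 0]],
])

```text
time_s: 14.9
eef_pos: [0.513, 0.0846, 0.0767]
orientation: [0.93, -0.367, 0.001, 0.0]
force: [5.9, -1.7, 2.5]
finger_gap: 0.0225
```

```bash
python3 st.py; python3 look.py 29; python3 st.py
```

```text
14.9 [0.513  0.0846 0.0767] yaw -43.09 F [ 5.9177 -1.7469  2.5299] T [-0.2477 -0.905   0.1274] 0.0224965558324342 e6 0.2771230135113001 0.683409303582816
knob 3094 axis 47.73 mean [0.5141 0.0863] local -19.87 
bar 2710 axis 50.13 mean [0.5439 0.1213] local -17.47 from post -19.05
yaw -43.06203685974723 rel -20.662036859747232
14.95 [0.513  0.0846 0.0767] yaw -43.06 F [ 5.1054 -2.1868  3.5032] T [-0.2402 -0.958   0.1657] 0.02265281387196972 e6 0.17681497614830732 0.6828497247818869
```

Request:
arm_command([
  [[0, 0, 0], [0, 0, 0.9]],
  [[0, 0, 0], [0, 0, 0.9]],
  [[0, 0, 0], [0, 0, 0]],
])

```text
time_s: 15.2
eef_pos: [0.5131, 0.0846, 0.0767]
orientation: [0.924, -0.382, 0.001, -0.0]
force: [5.4, -2.4, 2.4]
finger_gap: 0.0228
```

```bash
python3 st.py; python3 look.py 30; python3 st.py
```

```text
15.2 [0.5131 0.0846 0.0767] yaw -44.9 F [ 5.3596 -2.4127  2.4399] T [-0.2852 -0.9555  0.0238] 0.0228086091451883 e6 0.19535265862941742 0.7149807527798003
knob 3107 axis 45.09 mean [0.5142 0.0862] local -22.51 
bar 2708 axis 46.27 mean [0.5459 0.1194] local -21.33 from post -22.36
yaw -44.874999739638966 rel -22.474999739638967
15.25 [0.5131 0.0846 0.0767] yaw -44.87 F [ 5.913  -2.3238  2.9141] T [-0.2995 -0.9723  0.091 ] 0.022986705980734743 e6 0.09858432691544294 0.7144608864424176
```

Request:
arm_command([
  [[0, 0, 0], [0, 0, 0.9]],
  [[0, 0, 0], [0, 0, 0.9]],
  [[0, 0, 0], [0, 0, 0]],
])

```text
time_s: 15.5
eef_pos: [0.5131, 0.0846, 0.0767]
orientation: [0.918, -0.396, 0.001, 0.0]
force: [4.8, -1.2, 3.5]
finger_gap: 0.0226
```

```bash
python3 st.py; python3 look.py 31; python3 st.py
```

```text
15.5 [0.5131 0.0846 0.0767] yaw -46.71 F [ 4.792  -1.1726  3.5225] T [-0.2852 -0.9702  0.0791] 0.022648825185134416 e6 0.19524391740560532 0.7464288446243892
knob 3120 axis 43.09 mean [0.5143 0.0861] local -24.51 
bar 2720 axis 44.75 mean [0.5471 0.1183] local -22.85 from post -24.3
yaw -46.675196314416226 rel -24.275196314416227
15.55 [0.5131 0.0845 0.0767] yaw -46.68 F [ 4.9773 -1.0923  2.7725] T [-0.2979 -0.9833  0.0418] 0.022903168486148616 e6 0.09584411513060331 0.7458509688778725
```

Request:
arm_command([
  [[0, 0, 0], [0, 0, 0.8]],
  [[0, 0, 0], [0, 0, 0.8]],
  [[0, 0, 0], [0, 0, 0]],
])

```text
time_s: 15.8
eef_pos: [0.5131, 0.0845, 0.0767]
orientation: [0.912, -0.409, 0.001, 0.0]
force: [4.7, -2.5, 3.5]
finger_gap: 0.023
```

```bash
python3 st.py; python3 look.py 32; python3 st.py
```

```text
15.8 [0.5131 0.0845 0.0767] yaw -48.3 F [ 4.658  -2.5304  3.5466] T [-0.3145 -1.0208  0.0623] 0.022991875748060903 e6 0.17887921538203955 0.7742264165703884
knob 3096 axis 42.35 mean [0.5142 0.086 ] local -25.25 
bar 2729 axis 43.05 mean [0.548  0.1173] local -24.55 from post -25.93
yaw -48.27815170407228 rel -25.87815170407228
15.85 [0.5131 0.0845 0.0767] yaw -48.28 F [ 4.5572 -1.5961  1.8161] T [-0.2862 -0.989   0.0528] 0.022688787277816362 e6 0.09008860448375344 0.7738316221810317
```

Request:
arm_command([
  [[0, 0, 0], [0, 0, 0.8]],
  [[0, 0, 0], [0, 0, 0.8]],
  [[0, 0, 0], [0, 0, 0]],
])

```text
time_s: 16.1
eef_pos: [0.5131, 0.0845, 0.0767]
orientation: [0.907, -0.422, 0.001, -0.0]
force: [5.6, -1.2, 3.3]
finger_gap: 0.0225
```

```bash
python3 st.py; python3 look.py 33; python3 st.py
```

```text
16.1 [0.5131 0.0845 0.0767] yaw -49.9 F [ 5.5746 -1.1803  3.287 ] T [-0.3133 -0.9807  0.0687] 0.022485354325438345 e6 0.1788628427311778 0.8021648676932305
knob 3114 axis 39.96 mean [0.5143 0.086 ] local -27.64 
bar 2726 axis 41.31 mean [0.5489 0.1162] local -26.29 from post -27.55
yaw -49.875498647821445 rel -27.475498647821446
16.15 [0.5131 0.0845 0.0767] yaw -49.88 F [ 6.0773 -2.0293  2.7186] T [-0.3076 -0.9916  0.0255] 0.022588761860752194 e6 0.08996627060696483 0.8017505980244639
```

Request:
arm_command([
  [[0, 0, 0], [0, 0, -2]],
  [[0, 0, 0], [0, 0, -3]],
  [[0, 0, 0], [0, 0, -4]],
  [[0, 0, 0], [0, 0, -4]],
  [[0, 0, 0], [0, 0, -4]],
])

```text
time_s: 16.57
eef_pos: [0.5129, 0.0848, 0.0767]
orientation: [0.96, -0.281, 0.0, -0.0]
force: [3.9, -2.1, 3.6]
finger_gap: 0.0223
```

Request:
arm_command([
  [[0, 0, 0], [0, 0, -4]],
  [[0, 0, 0], [0, 0, -4]],
  [[0, 0, 0], [0, 0, -4]],
  [[0, 0, 0], [0, 0, -4]],
  [[0, 0, 0], [0, 0, -3]],
])

```text
time_s: 16.98
eef_pos: [0.5125, 0.0849, 0.0766]
orientation: [0.993, -0.119, -0.0, -0.0]
force: [3.8, -0.7, 4.6]
finger_gap: 0.0225
```

Request:
arm_command([
  [[0, 0, 0], [0, 0, -2]],
  [[0, 0, 0], [0, 0, -1]],
  [[0, 0, 0], [0, 0, -1]],
  [[0, 0, 0], [0, 0, 0]],
])

```text
time_s: 17.32
eef_pos: [0.5125, 0.0849, 0.0766]
orientation: [0.996, -0.086, -0.0, -0.0]
force: [3.6, -0.8, 4.9]
finger_gap: 0.0226
```

```bash
python3 st.py; python3 look.py 34; python3 st.py
```

```text
17.317 [0.5125 0.0849 0.0766] yaw -9.87 F [ 3.6226 -0.827   4.8828] T [-0.0687 -0.6164 -0.0073] 0.02261536020276549 e6 -0.20081584341824055 0.10342522626289256
knob 3109 axis 79.84 mean [0.5126 0.087 ] local 12.24 
bar 2702 axis 79.92 mean [0.5214 0.1323] local 12.32 from post 11.06
yaw -9.901978534230333 rel 12.498021465769666
17.367 [0.5125 0.0849 0.0767] yaw -9.9 F [2.5514 0.0134 4.9263] T [-0.1203 -0.6366 -0.0377] 0.022859348990425413 e6 -0.0875307060778141 0.1040139360465302
```

Bar at +11°, torque about 0.04. It crosses the old stop (+14.4°) next, so slowly.

Request:
arm_command([
  [[0, 0, 0], [0, 0, -1.2]],
  [[0, 0, 0], [0, 0, -1.2]],
  [[0, 0, 0], [0, 0, -1.2]],
  [[0, 0, 0], [0, 0, 0]],
])

```text
time_s: 17.7
eef_pos: [0.5124, 0.0849, 0.0766]
orientation: [0.999, -0.055, -0.0, -0.0]
force: [3.3, -0.2, 5.3]
finger_gap: 0.0225
```

```bash
python3 st.py; python3 look.py 35; python3 st.py
```

```text
17.7 [0.5124 0.0849 0.0766] yaw -6.26 F [ 3.3252 -0.2068  5.3168] T [-0.1452 -0.6072 -0.025 ] 0.022542917656915795 e6 -0.23101131431758404 0.040471357266113235
knob 3112 axis 82.94 mean [0.5124 0.0871] local 15.34 
bar 2702 axis 83.73 mean [0.5184 0.1328] local 16.13 from post 14.77
yaw -6.296208941012603 rel 16.103791058987397
17.75 [0.5124 0.085  0.0767] yaw -6.3 F [2.4533 0.1881 5.5991] T [-0.1186 -0.5452 -0.0287] 0.02254573195638779 e6 -0.09606760460883379 0.041129415070826215
```

Request:
arm_command([
  [[0, 0, 0], [0, 0, -1]],
  [[0, 0, 0], [0, 0, -1]],
  [[0, 0, 0], [0, 0, 0]],
])

```text
time_s: 18.0
eef_pos: [0.5123, 0.0849, 0.0767]
orientation: [0.999, -0.037, -0.0, -0.0]
force: [3.0, 0.1, 5.2]
finger_gap: 0.023
```

```bash
python3 st.py; python3 look.py 36; python3 st.py
```

```text
18.0 [0.5123 0.0849 0.0767] yaw -4.27 F [3.0045 0.0595 5.2477] T [-0.1238 -0.5282 -0.0583] 0.022987617822915342 e6 -0.1994031434878707 0.005729246778462658
knob 3115 axis 84.92 mean [0.5123 0.0871] local 17.32 
bar 2703 axis 85.61 mean [0.5167 0.133 ] local 18.01 from post 16.8
yaw -4.296118669486071 rel 18.10388133051393
18.05 [0.5123 0.0849 0.0767] yaw -4.3 F [1.7365 0.2493 5.3188] T [-0.1416 -0.5699 -0.0357] 0.02270145527430605 e6 -0.08786148391664028 0.006262324879225708
```

Request:
arm_command([
  [[0, 0, 0], [0, 0, -1.3]],
  [[0, 0, 0], [0, 0, -1.3]],
  [[0, 0, 0], [0, 0, -1.3]],
])

```text
time_s: 18.3
eef_pos: [0.5123, 0.085, 0.0766]
orientation: [1.0, -0.003, -0.0, -0.0]
force: [2.4, 0.1, 5.6]
finger_gap: 0.0228
```

```bash
python3 st.py; python3 look.py 37; python3 st.py
```

```text
18.3 [0.5123 0.085  0.0766] yaw -0.34 F [2.4132 0.1317 5.5942] T [-0.117  -0.4405 -0.0582] 0.022835891736476776 e6 0.23357433266937733 -0.06271691930799643
knob 3097 axis 89.42 mean [0.5121 0.0871] local 21.82 
bar 2714 axis 88.59 mean [0.5134 0.1333] local 20.99 from post 20.7
yaw -0.2786075099475474 rel 22.12139249005245
18.35 [0.5123 0.085  0.0767] yaw -0.28 F [ 2.7172 -1.4146  5.7045] T [-0.0852 -0.4691 -0.0477] 0.023007725292520927 e6 -0.0790990493260324 -0.06385950029299718
```

Request:
arm_command([
  [[0, 0, 0], [0, 0, -1.3]],
  [[0, 0, 0], [0, 0, -1.3]],
  [[0, 0, 0], [0, 0, -1.3]],
])

```text
time_s: 18.6
eef_pos: [0.5122, 0.085, 0.0766]
orientation: [1.0, 0.031, -0.0, -0.0]
force: [2.2, -0.5, 5.4]
finger_gap: 0.0226
```

```bash
python3 st.py; python3 look.py 38; python3 st.py
```

```text
18.6 [0.5122 0.085  0.0766] yaw 3.56 F [ 2.1933 -0.4754  5.4253] T [-0.115  -0.4151 -0.0244] 0.02263228978421059 e6 0.23292882833629847 -0.1307953833840277
knob 3108 axis 92.82 mean [0.5119 0.0871] local 25.22 
bar 2727 axis 92.64 mean [0.5101 0.1332] local 25.04 from post 24.67
yaw 3.623174214123812 rel 26.02317421412381
18.65 [0.5122 0.085  0.0766] yaw 3.62 F [ 2.4827 -0.8055  6.3395] T [-0.1508 -0.4349 -0.0473] 0.022764621004554366 e6 -0.07952183252200484 -0.13194995891033484
```

Request:
arm_command([
  [[0, 0, 0], [0, 0, -1.3]],
  [[0, 0, 0], [0, 0, -1.3]],
  [[0, 0, 0], [0, 0, -1.3]],
])

```text
time_s: 18.9
eef_pos: [0.5121, 0.085, 0.0767]
orientation: [0.998, 0.065, -0.0, -0.0]
force: [1.5, -1.0, 5.8]
finger_gap: 0.0229
```

```bash
python3 st.py; python3 look.py 39; python3 st.py
```

```text
18.9 [0.5121 0.085  0.0767] yaw 7.46 F [ 1.4588 -1.0419  5.7609] T [-0.159  -0.3855 -0.0666] 0.022853328514311832 e6 0.23251631297171116 -0.198877461359606
knob 3088 axis 96.54 mean [0.5117 0.0871] local 28.94 
bar 2726 axis 96.55 mean [0.5068 0.133 ] local 28.95 from post 28.65
yaw 7.524247931087847 rel 29.924247931087844
18.95 [0.5121 0.0849 0.0766] yaw 7.52 F [ 1.6561 -1.7888  5.9641] T [-0.1516 -0.4134 -0.0447] 0.022443523129176975 e6 -0.079966785851866 -0.2000312075480017
```

Request:
arm_command([
  [[0, 0, 0], [0, 0, -2]],
  [[0, 0, 0], [0, 0, -4]],
  [[0, 0, 0], [0, 0, -4]],
  [[0, 0, 0], [0, 0, -4]],
  [[0, 0, 0], [0, 0, -4]],
])

```text
time_s: 19.37
eef_pos: [0.5117, 0.0849, 0.0766]
orientation: [0.975, 0.222, -0.001, -0.0]
force: [-0.2, -1.0, 7.6]
finger_gap: 0.0227
```

Request:
arm_command([
  [[0, 0, 0], [0, 0, -4]],
  [[0, 0, 0], [0, 0, -4]],
  [[0, 0, 0], [0, 0, -4]],
  [[0, 0, 0], [0, 0, -3]],
  [[0, 0, 0], [0, 0, -2]],
])

```text
time_s: 19.78
eef_pos: [0.5114, 0.0847, 0.0766]
orientation: [0.932, 0.363, -0.001, -0.0]
force: [-0.2, -1.9, 8.3]
finger_gap: 0.0226
```

```bash
python3 st.py; python3 look.py 40; python3 st.py
```

```text
19.783 [0.5114 0.0847 0.0766] yaw 42.55 F [-0.1696 -1.8884  8.3205] T [-0.3792  0.0014 -0.0461] 0.022574510220561672 e6 0.1944165676832199 -0.8110883443486676
knob 3110 axis 132.4 mean [0.5101 0.0864] local 64.8 
bar 2745 axis 131.42 mean [0.4798 0.121 ] local 63.82 from post 64.37
yaw 42.618309939721385 rel 65.01830993972138
19.833 [0.5115 0.0847 0.0766] yaw 42.62 F [ 0.1326 -2.257   8.817 ] T [-0.3405 -0.0003 -0.0871] 0.02263086187757863 e6 -0.158562152646482 -0.8122754162783671
```

Request:
arm_command([
  [[0, 0, 0], [0, 0, -3]],
  [[0, 0, 0], [0, 0, -3]],
  [[0, 0, 0], [0, 0, -3]],
  [[0, 0, 0], [0, 0, 0]],
])

```text
time_s: 20.17
eef_pos: [0.5113, 0.0846, 0.0765]
orientation: [0.901, 0.435, -0.002, -0.0]
force: [-1.3, -1.6, 8.8]
finger_gap: 0.0229
```

```bash
python3 st.py; python3 look.py 41; python3 st.py
```

```text
20.167 [0.5113 0.0846 0.0765] yaw 51.54 F [-1.2725 -1.6071  8.7739] T [-0.4412  0.0992 -0.0188] 0.022918343627162163 e6 -0.515398308634758 -0.9679254184642093
knob 3123 axis 141.27 mean [0.5098 0.086 ] local 73.67 
bar 2759 axis 140.7 mean [0.4741 0.1151] local 73.1 from post 74.1
yaw 51.44131692594436 rel 73.84131692594437
20.217 [0.5113 0.0845 0.0766] yaw 51.44 F [-0.8849 -1.3784  8.2888] T [-0.4231  0.0671 -0.0441] 0.022619247163658904 e6 -0.1789643056690693 -0.9662122919180854
```

View pics/wrist41.png

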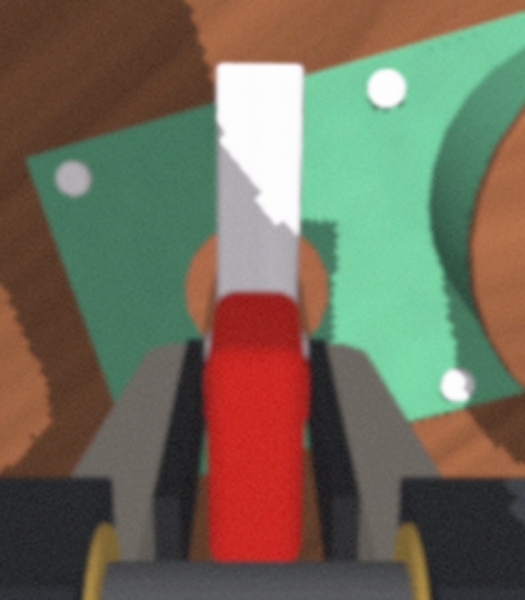

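Request:
arm_command([
  [[0, 0, 0], [0, 0, 0]],
  [[0, 0, 0], [0, 0, 0]],
  [[0, 0, 0], [0, 0, 0]],
], claw=-0.1, grip_force=20)

```text
time_s: 20.47
eef_pos: [0.5104, 0.0852, 0.0751]
orientation: [0.901, 0.434, -0.002, -0.001]
force: [-0.1, -1.8, 0.6]
finger_gap: 0.0401
```

Request:
arm_command([
  [[0, 0, -1], [0, 0, 0]],
  [[0, 0, -2], [0, 0, 0]],
  [[0, 0, -3], [0, 0, 0]],
  [[0, 0, -3], [0, 0, 0]],
  [[0, 0, -1], [0, 0, 0]],
])

```text
time_s: 20.88
eef_pos: [0.5144, 0.0849, 0.1814]
orientation: [0.901, 0.434, 0.003, 0.001]
force: [1.3, 0.1, 0.6]
finger_gap: 0.0413
```

```bash
python3 look.py 42; python3 st.py
python3 - <<'E'
from h import *
plan([.5518,.1825,.165],-24.5,12)
E
```

```text
knob 1190 axis 141.14 mean [0.5107 0.0852] local 73.54 
bar 1118 axis 141.03 mean [0.4744 0.1152] local 73.43 from post 73.81
yaw 51.39818814073014 rel 73.79818814073013
20.933 [0.515  0.0849 0.1817] yaw 51.4 F [ 1.117  -0.312   1.7294] T [-0.0274 -0.1797 -0.044 ] 0.04117144685064673 e6 -0.0020248108921805397 -0.9655846059798812
[[0.83, -0.27, 0.14], [0.01, -0.04, 6.32]]
[[0.79, -0.36, 0.14], [0.01, -0.04, 6.32]]
[[0.75, -0.44, 0.14], [0.01, -0.04, 6.32]]
[[0.69, -0.52, 0.14], [0.01, -0.04, 6.32]]
[[0.63, -0.6, 0.14], [0.01, -0.04, 6.32]]
[[0.56, -0.66, 0.14], [0.01, -0.04, 6.32]]
[[0.49, -0.72, 0.14], [0.01, -0.04, 6.32]]
[[0.41, -0.77, 0.14], [0.01, -0.04, 6.32]]
[[0.32, -0.81, 0.14], [0.01, -0.04, 6.32]]
[[0.23, -0.84, 0.14], [0.01, -0.04, 6.32]]
[[0.13, -0.86, 0.14], [0.01, -0.04, 6.32]]
[[0.04, -0.87, 0.14], [0.01, -0.04, 6.32]]
```

Request:
arm_command([
  [[0.8, -0.3, 0], [0, 0, 6.3]],
  [[0.8, -0.35, 0], [0, 0, 6.3]],
  [[0.75, -0.45, 0], [0, 0, 6.3]],
  [[0.7, -0.5, 0], [0, 0, 6.3]],
  [[0.6, -0.6, 0], [0, 0, 6.3]],
])

```text
time_s: 21.35
eef_pos: [0.5262, 0.1258, 0.1747]
orientation: [0.985, 0.17, -0.002, -0.0]
force: [-0.2, -0.4, 0.1]
finger_gap: 0.0415
```

Request:
arm_command([
  [[0.55, -0.65, 0], [0, 0, 6.3]],
  [[0.5, -0.7, 0], [0, 0, 6.3]],
  [[0.4, -0.75, 0], [0, 0, 6.3]],
  [[0.3, -0.8, 0], [0, 0, 6.3]],
  [[0.25, -0.85, 0], [0, 0, 6.3]],
])

```text
time_s: 21.77
eef_pos: [0.5415, 0.1659, 0.1746]
orientation: [0.995, -0.104, -0.002, 0.0]
force: [-0.1, 0.5, -0.3]
finger_gap: 0.0413
```

Request:
arm_command([
  [[0.15, -0.85, 0], [0, 0, 6.3]],
  [[0.05, -0.85, 0], [0, 0, 6.3]],
  [[0, 0, 0], [0, 0, 0]],
  [[0, 0, 0], [0, 0, 0]],
  [[0, 0, 0], [0, 0, 0]],
])

```text
time_s: 22.18
eef_pos: [0.5482, 0.1811, 0.1756]
orientation: [0.978, -0.208, -0.001, 0.0]
force: [-0.3, -0.7, 0.3]
finger_gap: 0.0416
```

```bash
python3 st.py
cat > lid.py <<'E'
from h import *
from rig import env
import sys
np.set_printoptions(precision=4,suppress=True)
n=sys.argv[1]; ztop=float(sys.argv[2])
d=env.get_image("wrist"); pickle.dump(d,open(f"wrist{n}.pkl","wb")); cv2.imwrite(f"pics/wrist{n}.png",d["pixels"][:,:,::-1])
C=cloud(d);hsv=cv2.cvtColor(d["pixels"],cv2.COLOR_RGB2HSV).astype(int)
h,s,v=hsv[...,0],hsv[...,1],hsv[...,2]; z=C[...,2]
w=(h>12)&(h<28)&(s<170)&(s>40)&(v>130)&(abs(z-ztop)<.003)&(np.hypot(C[...,0]-.5518,C[...,1]-.1825)<.05)
print(w.sum(),rect(C[w]),C[w].mean(0))
E
python3 lid.py 43 .104; python3 st.py
```

```text
22.183 [0.5482 0.1811 0.1756] yaw -24.06 F [-0.3318 -0.7474  0.2805] T [-0.0111 -0.0615 -0.0818] 0.041565595199938174 e6 0.00023874784346844535 0.5300659214821344
447 ((552.0632934570312, 182.15513610839844), (43.69328689575195, 15.50167179107666), 65.65044403076172) [0.5547 0.1829 0.1034]
22.233 [0.5484 0.181  0.1759] yaw -24.11 F [ 0.0918 -1.0172  0.2429] T [-0.0519 -0.0452 -0.0126] 0.041334342718250136 e6 -0.02002122695557773 0.5306860637230205
```

View pics/wrist43.png

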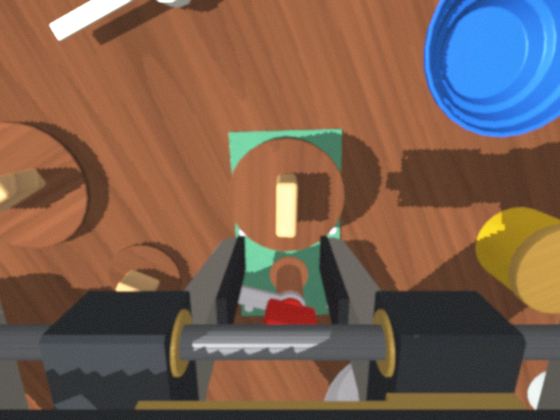

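Request:
arm_command([
  [[0.28, -0.27, 2.5], [0, 0, 0]],
  [[0, 0, 3.0], [0, 0, 0]],
  [[0, 0, 2.5], [0, 0, 0]],
  [[0, 0, 1.5], [0, 0, 0]],
  [[0, 0, 0.7], [0, 0, 0.2]],
])

```text
time_s: 22.65
eef_pos: [0.5503, 0.1821, 0.0715]
orientation: [0.977, -0.211, -0.003, 0.001]
force: [-1.2, -1.5, -0.5]
finger_gap: 0.0415
```

Request:
arm_command([
  [[0, 0, 0.2], [0, 0, 0]],
  [[0, 0, 0], [0, 0, 0]],
  [[0, 0, 0], [0, 0, 0]],
])

```text
time_s: 22.9
eef_pos: [0.5536, 0.1828, 0.074]
orientation: [0.977, -0.211, 0.001, -0.0]
force: [-0.3, 0.2, 0.6]
finger_gap: 0.0415
```

```bash
python3 st.py; python3 lid.py 44 .104; python3 st.py
```

```text
22.9 [0.5536 0.1828 0.074 ] yaw -24.41 F [-0.3443  0.1593  0.5752] T [-0.0063 -0.0225 -0.0062] 0.04148287717633509 e6 -0.005705169896828011 0.5377424806906881
2695 ((551.92578125, 182.5889434814453), (43.92091369628906, 15.877862930297852), 65.24691009521484) [0.5525 0.1839 0.1039]
22.95 [0.5538 0.1829 0.0742] yaw -24.4 F [ 0.4129  1.1004 -0.3225] T [-0.0836 -0.0289 -0.0279] 0.041213936042813565 e6 -0.00471818246296607 0.5378273995927699
```

View pics/wrist44.png

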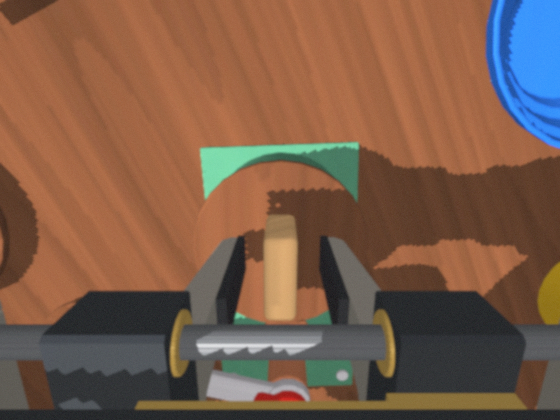

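Request:
arm_command([
  [[-0.12, 0, 0.3], [0, 0, 0]],
  [[0, 0, 0], [0, 0, 0]],
  [[0, 0, 0], [0, 0, 0]],
])

```text
time_s: 23.2
eef_pos: [0.5516, 0.1834, 0.0699]
orientation: [0.977, -0.211, 0.0, -0.0]
force: [0.0, -0.6, -0.3]
finger_gap: 0.0415
```

Request:
arm_command([
  [[0, 0, 0], [0, 0, 0]],
  [[0, 0, 0], [0, 0, 0]],
  [[0, 0, 0], [0, 0, 0]],
  [[0, 0, 0], [0, 0, 0]],
  [[0, 0, 0], [0, 0, 0]],
], claw=-1, grip_force=25)

```text
time_s: 23.62
eef_pos: [0.5516, 0.1833, 0.0697]
orientation: [0.977, -0.211, 0.0, -0.0]
force: [0.2, -0.1, 1.2]
finger_gap: 0.0157
```

```bash
python3 st.py
```

```text
23.617 [0.5516 0.1833 0.0697] yaw -24.42 F [ 0.1746 -0.1317  1.2359] T [-0.0181 -0.1498  0.0302] 0.015715072517537964 e6 0.022757569095119834 0.5392321874780724
```

Request:
arm_command([
  [[0, 0, -0.5], [0, 0, 0]],
  [[0, 0, -0.8], [0, 0, 0]],
  [[0, 0, -1], [0, 0, 0]],
  [[0, 0, -1.5], [0, 0, 0]],
  [[0, 0, 0], [0, 0, 0]],
])

```text
time_s: 24.03
eef_pos: [0.5538, 0.1837, 0.1115]
orientation: [0.977, -0.211, 0.003, -0.001]
force: [1.0, 0.3, -1.6]
finger_gap: 0.0159
```

```bash
python3 st.py
python3 - <<'E'
from h import *
from rig import env
d=env.get_image("side"); p=d["pixels"][:,:,::-1]
cv2.imwrite("pics/side45.png",cv2.resize(p[100:290,200:400],None,fx=3,fy=3))
E
python3 lid.py 45 .142
```

```text
24.033 [0.5538 0.1837 0.1115] yaw -24.42 F [ 0.9545  0.2795 -1.6004] T [ 0.0085 -0.1548  0.0041] 0.01590871577197288 e6 -0.006503280310425907 0.5393042967009332
2289 ((552.6083374023438, 183.71572875976562), (43.0521125793457, 15.993112564086914), 66.2055892944336) [0.5534 0.1854 0.144 ]
```

View pics/side45.png

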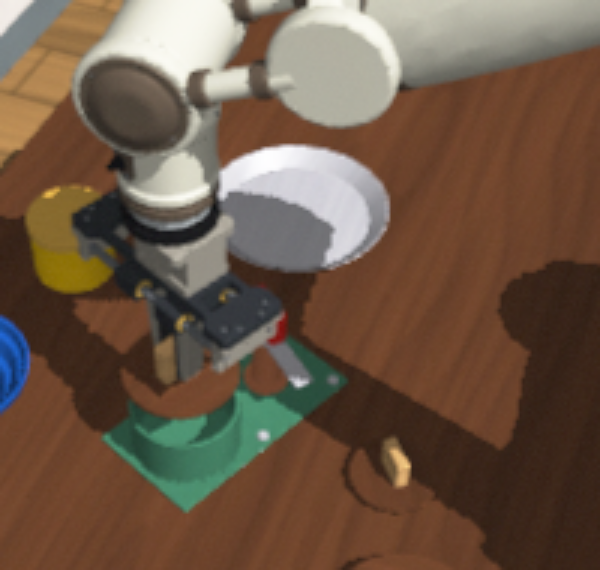

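View pics/wrist45.png

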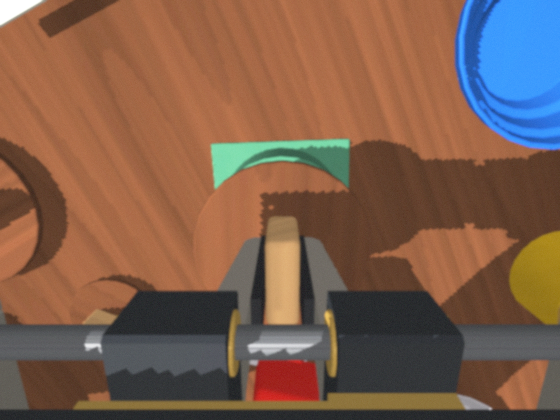

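Request:
arm_command([
  [[0, 0, -1.5], [0, 0, 0]],
  [[0, 0, -2], [0, 0, 0]],
  [[0.4, 0.8, -2], [0, 0, 0]],
  [[0.8, 1.5, -1], [0, 0, 0]],
  [[1.2, 2.3, 0], [0, 0, 0]],
])

```text
time_s: 24.55
eef_pos: [0.5556, 0.1325, 0.1751]
orientation: [0.978, -0.21, 0.002, -0.001]
force: [0.4, 0.3, -2.7]
finger_gap: 0.0158
```

Request:
arm_command([
  [[1.6, 3.1, 0], [0, 0, 0]],
  [[1.6, 3.1, 0], [0, 0, 0]],
  [[1.6, 3.1, 0], [0, 0, 0]],
  [[1.6, 3.1, 0], [0, 0, 0]],
  [[1.6, 3.1, 0], [0, 0, 0]],
])

```text
time_s: 24.97
eef_pos: [0.5623, -0.0441, 0.1716]
orientation: [0.977, -0.211, -0.001, -0.0]
force: [0.5, 0.4, -2.6]
finger_gap: 0.0161
```

Request:
arm_command([
  [[1.6, 3.1, 0], [0, 0, 0]],
  [[1.2, 2.4, 0], [0, 0, 0]],
  [[0.8, 1.6, 0], [0, 0, 0]],
  [[0.4, 0.8, 0], [0, 0, 0]],
  [[0, 0, 0], [0, 0, 0]],
])

```text
time_s: 25.38
eef_pos: [0.5664, -0.1326, 0.1718]
orientation: [0.977, -0.213, -0.001, 0.0]
force: [-0.5, 1.3, -2.7]
finger_gap: 0.016
```

Request:
arm_command([
  [[0, 0, 0], [0, 0, 0]],
  [[0, 0, 0], [0, 0, 0]],
])

```text
time_s: 25.55
eef_pos: [0.5667, -0.1297, 0.1722]
orientation: [0.978, -0.211, -0.0, -0.0]
force: [-0.2, 0.0, -2.7]
finger_gap: 0.0157
```

```bash
python3 st.py
python3 - <<'E'
from h import *
from rig import env
for n in ("wrist","top","side"):
    d=env.get_image(n); p=d["pixels"][:,:,::-1]; pickle.dump(d,open(n+"46.pkl","wb"))
    cv2.imwrite(f"pics/{n}46.png",p)
    C=cloud(d); z=C[...,2];x=C[...,0];y=C[...,1]
    m=(z>.015)&(z<.026)&(np.hypot(x-.569,y+.1375)<.125)
    print(n,m.sum(),cv2.minEnclosingCircle((C[m][:,:2]*1000).astype(np.float32)))
E
python3 st.py
```

```text
25.55 [ 0.5667 -0.1297  0.1722] yaw -24.35 F [-0.2223  0.0065 -2.7335] T [-0.0166 -0.0673 -0.012 ] 0.015742365344027176 e6 0.0022950694255996495 -0.008234476923497686
wrist 3209 ((568.6248779296875, -139.1350555419922), 99.76886749267578)
top 359 ((570.4160766601562, -137.71446228027344), 99.76377868652344)
side 235 ((566.6878662109375, -138.42835998535156), 101.40524291992188)
25.7 [ 0.5669 -0.1299  0.1725] yaw -24.32 F [ 0.182  -0.2072 -3.3249] T [-0.0489 -0.0801  0.0034] 0.015707974489330142 e6 0.0032499319058842957 -0.008566802431284066
```

View pics/wrist46.png

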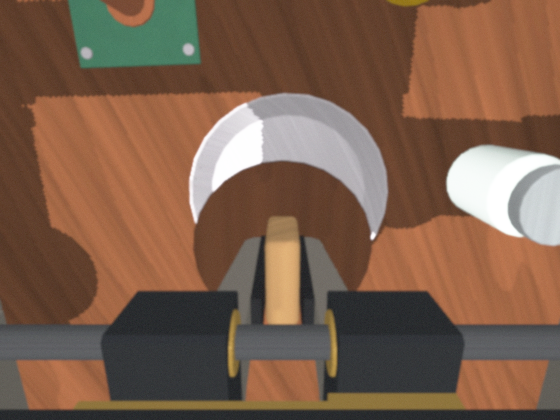

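View pics/side46.png

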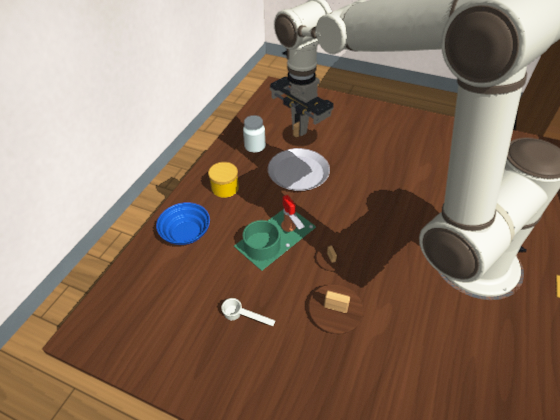

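Request:
arm_command([
  [[0.25, 0.35, 1.5], [0, 0, 0]],
  [[0.25, 0.3, 3], [0, 0, 0]],
  [[0, 0, 3.5], [0, 0, 0]],
  [[0, 0, 2.5], [0, 0, 0]],
  [[0, 0, 1], [0, 0, 0]],
])

```text
time_s: 26.12
eef_pos: [0.5658, -0.137, 0.0532]
orientation: [0.977, -0.211, -0.004, -0.001]
force: [-0.3, 0.5, -3.4]
finger_gap: 0.0156
```

Request:
arm_command([
  [[0, 0, 0], [0, 0, 0]],
  [[0, 0, 0], [0, 0, 0]],
  [[0, 0, 0], [0, 0, 0]],
  [[0, 0, 0], [0, 0, 0]],
])

```text
time_s: 26.45
eef_pos: [0.5705, -0.1398, 0.0601]
orientation: [0.977, -0.211, 0.002, 0.001]
force: [0.5, 0.6, -2.8]
finger_gap: 0.0159
```

```bash
python3 st.py
python3 - <<'E'
from h import *
from rig import env
for n in ("top","side"):
    d=env.get_image(n); p=d["pixels"][:,:,::-1]; pickle.dump(d,open(n+"47.pkl","wb"))
    q=p[100:210,230:370] if n=="side" else p[130:250,300:440]
    cv2.imwrite(f"pics/{n}47.png",cv2.resize(q,None,fx=4,fy=4))
E
python3 st.py
```

```text
26.45 [ 0.5705 -0.1398  0.0601] yaw -24.4 F [ 0.5254  0.6234 -2.7619] T [-0.0189 -0.0709 -0.0238] 0.015883693908304755 e6 0.000394802864320809 -0.020001579072302215
26.55 [ 0.57   -0.1397  0.0595] yaw -24.42 F [-0.3644 -0.667  -2.5268] T [-0.0148 -0.0146 -0.0416] 0.015903501142222016 e6 0.000562624009035062 -0.019980058307942965
```

View pics/side47.png

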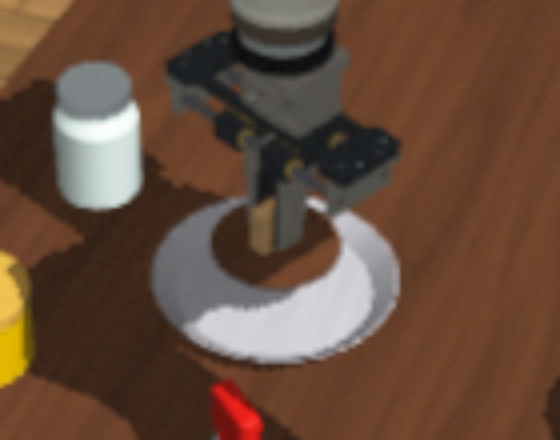

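Request:
arm_command([
  [[0, -0.1, 1.0], [0, 0, 0]],
  [[0, 0, 1.0], [0, 0, 0]],
  [[0, 0, 0.6], [0, 0, 0]],
  [[0, 0, 0.3], [0, 0, 0]],
  [[0, 0, 0], [0, 0, 0]],
])

```text
time_s: 26.97
eef_pos: [0.5679, -0.1377, 0.0269]
orientation: [0.977, -0.211, -0.002, -0.0]
force: [0.4, -0.2, -2.7]
finger_gap: 0.0159
```

Request:
arm_command([
  [[0, 0, 0.15], [0, 0, 0]],
  [[0, 0, 0.15], [0, 0, 0]],
  [[0, 0, 0.1], [0, 0, 0]],
  [[0, 0, 0], [0, 0, 0]],
])

```text
time_s: 27.3
eef_pos: [0.5691, -0.1383, 0.0246]
orientation: [0.977, -0.211, 0.0, 0.0]
force: [-0.7, -0.2, -2.9]
finger_gap: 0.0163
```

```bash
python3 st.py
```

```text
27.3 [ 0.5691 -0.1383  0.0246] yaw -24.42 F [-0.7482 -0.1968 -2.8904] T [-0.0013 -0.0341  0.0389] 0.016334795582777603 e6 0.0005999970926495735 -0.018299020457960995
```

Not touching yet (still −2.9 N); creeping lower.

Request:
arm_command([
  [[0, 0, 0.05], [0, 0, 0]],
  [[0, 0, 0.05], [0, 0, 0]],
  [[0, 0, 0], [0, 0, 0]],
])

```text
time_s: 27.55
eef_pos: [0.5693, -0.1383, 0.0237]
orientation: [0.977, -0.212, 0.0, 0.0]
force: [-0.4, -0.4, -3.1]
finger_gap: 0.0157
```

```bash
python3 st.py
```

```text
27.55 [ 0.5693 -0.1383  0.0237] yaw -24.42 F [-0.3508 -0.424  -3.1408] T [-0.0763 -0.0093 -0.0106] 0.01574012344488916 e6 3.8812631828477606e-05 -0.01826779001308977
```

Request:
arm_command([
  [[0, 0, 0.05], [0, 0, 0]],
  [[0, 0, 0], [0, 0, 0]],
])

```text
time_s: 27.72
eef_pos: [0.5692, -0.1383, 0.0237]
orientation: [0.977, -0.211, 0.0, 0.0]
force: [-2.0, 0.5, 1.5]
finger_gap: 0.0158
```

```bash
python3 st.py
```

```text
27.717 [ 0.5692 -0.1383  0.0237] yaw -24.41 F [-2.0224  0.455   1.5007] T [ 0.1323  0.348  -0.0161] 0.015754791871155815 e6 -0.0017864489927887917 -0.01826780237727776
```

Contact (force went from −3.1 to +1.5 N at the expected height). Releasing narrowly, then up.

Request:
arm_command([
  [[0, 0, 0], [0, 0, 0]],
  [[0, 0, 0], [0, 0, 0]],
  [[0, 0, 0], [0, 0, 0]],
], claw=-0.2)

```text
time_s: 27.97
eef_pos: [0.5695, -0.1384, 0.0233]
orientation: [0.977, -0.212, 0.0, 0.0]
force: [0.4, 0.3, 0.3]
finger_gap: 0.0335
```

Request:
arm_command([
  [[0, 0, -0.5], [0, 0, 0]],
  [[0, 0, -1], [0, 0, 0]],
  [[0, 0, -2], [0, 0, 0]],
  [[0, 0, -3], [0, 0, 0]],
  [[0, 0, -3], [0, 0, 0]],
])

```text
time_s: 28.38
eef_pos: [0.5686, -0.138, 0.1194]
orientation: [0.977, -0.212, -0.001, -0.0]
force: [1.2, -0.6, 0.5]
finger_gap: 0.0369
```

Request:
arm_command([
  [[0, 0, -3], [0, 0, 0]],
  [[0, 0, -2], [0, 0, 0]],
  [[0, 0, -1], [0, 0, 0]],
  [[0, 0, 0], [0, 0, 0]],
  [[0, 0, 0], [0, 0, 0]],
])

```text
time_s: 28.8
eef_pos: [0.569, -0.1382, 0.178]
orientation: [0.977, -0.211, 0.0, 0.0]
force: [0.5, 0.2, -1.2]
finger_gap: 0.0368
```

```bash
python3 st.py
python3 - <<'E'
from h import *
from rig import env
np.set_printoptions(precision=4,suppress=True)
for n in ("wrist","top","side"):
    d=env.get_image(n); p=d["pixels"][:,:,::-1]; pickle.dump(d,open(n+"48.pkl","wb"))
    cv2.imwrite(f"pics/{n}48.png",p)
    C=cloud(d); z=C[...,2];x=C[...,0];y=C[...,1]; r=np.hypot(x-.569,y+.138)
    m=(z>.052)&(z<.064)&(r<.04); print(n,"handle top",m.sum(),C[m].mean(0),rect(C[m]) if m.sum()>5 else "")
    m=(z>.013)&(z<.024)&(r<.06); q=C[m]
    A=np.c_[q[:,:2]-[.569,-.138],np.ones(len(q))]; f=np.linalg.lstsq(A,q[:,2],rcond=None)[0]; print("disc plane",m.sum(),f, cv2.minEnclosingCircle((q[:,:2]*1000).astype(np.float32)))
E
```

```text
28.8 [ 0.569  -0.1382  0.178 ] yaw -24.42 F [ 0.481   0.1711 -1.2205] T [-0.0373 -0.0686  0.0133] 0.0367546524410551 e6 0.0012817153401556425 -0.01828506000514789
wrist handle top 815 [ 0.5692 -0.1378  0.0578] ((568.6069946289062, -138.6118621826172), (43.50889205932617, 15.6962251663208), 65.97943878173828)
disc plane 6830 [-0.001  -0.0009  0.0182] ((568.659423828125, -138.9851837158203), 51.92129135131836)
top handle top 35 [ 0.5762 -0.1242  0.0582] ((576.1370849609375, -124.1601333618164), (13.195977210998535, 14.333805084228516), 54.62253189086914)
disc plane 495 [ 0.0014 -0.006   0.0179] ((570.4747314453125, -136.51478576660156), 51.50917053222656)
side handle top 52 [ 0.5652 -0.1375  0.0556] ((565.2548828125, -137.96127319335938), (42.48500061035156, 19.140483856201172), 66.73095703125)
disc plane 426 [-0.0009  0.002   0.0169] ((566.3458251953125, -137.4587860107422), 53.59371566772461)
```

View pics/side48.png

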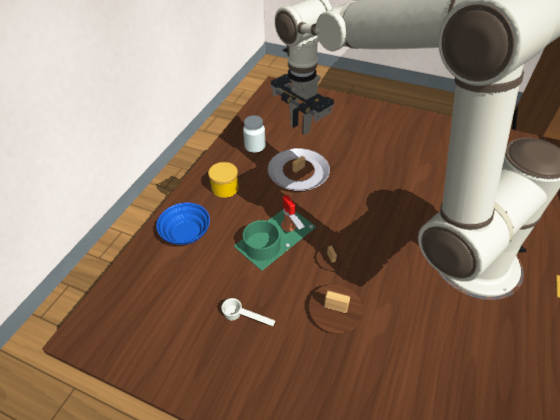

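View pics/wrist48.png

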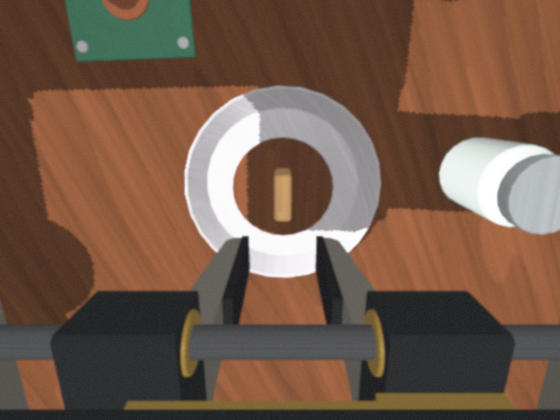

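View pics/top48.png

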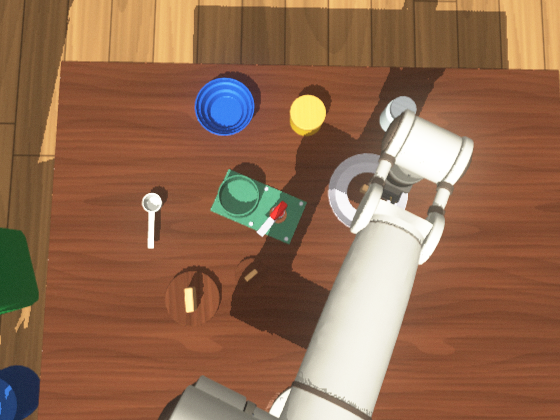

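Run:
```python
from rig import env
print(env.close_job())
```

```text
the job is handed in; nothing more can be done
None
```

The latch is freed and swung clear, and the lid is lying flat in the stainless dish. I handed the job in at about 29 s.

- **Latch:** I worked the knob back and forth, never leaning harder than about 0.28 N m (the neck snaps at 0.52). It met stops at −14° and then +14.4°. After that the bar turned freely at about 0.05 N m. I left it at +74° (about 1.29 rad), well clear of the lid. The neck stayed whole: after release the knob and bar still point the same way to within about half a degree.
- **Lid:** The middle-sized lid (104 mm disc) was lifted off level and lowered until I felt light contact, then released.

**Last checks:**
- **Height:** The disc top is at 18.2 mm, against 18 mm expected.
- **Level:** The wrist camera shows a tilt under 0.1°. The top view read about 0.35°, but the arm was partly in the way.
- **Position:** The lid is centred to within 1–2 mm, and the dish has not moved.
- **Bystanders:** The jar, tin, bowl, scoop and the two spare lids look unmoved in the pictures; I did not measure them.
- **Robot:** The gripper is clear of everything.

**Readings that disagreed:**
- The finger opening read 22–24 mm on the 18 mm knob.
- The knob crept 1–2° in the pads, so I went by torque and camera angles rather than the tool angle.

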